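# Load, close and lock a centrifuge rotor

### The job

Load the centrifuge rotor for a balanced run: stand the three capped 50 mL tubes right down in its bores, evenly spaced round the rotor (every second bore), then set the lid fully home on the rotor over them, and last push the locking pin down through the lid's collar into the hub until its knob sits on the collar. Keep the tubes upright, leave the two reagent bottles where they stand, and let go of everything at the end.

Things in the scene. Friction and masses are not known exactly. Their poses are not given: they have to be found in the camera images.
- rotor: Fixed aluminium drum, 158 mm wide, deck 78 mm high. Origin: centre of underside. Six upright bores, axes 48 mm out at 0, 60 .. 300 deg from its x: 32.4 mm wide (mouth 40), floor at z 12 mm; seated tubes stand 50 mm above deck. Hub bore in the middle: 15 mm wide, mouth 23 mm at z 94, floor z 51. The lid fits over a chamfered shoulder (142 mm wide) onto a ledge at z 66.
- rotor_lid: Round grey hollow lid, right way up on the worktop, 156 mm wide. Origin: centre of the skirt's lower edge, z up. Skirt 146 mm inside (152 at the mouth), 66 mm deep inside, top plate at z 70. Grip its knurled aluminium collar: 34 mm wide, z 70 to 96, with a 15 mm through bore (23 mm at the top). Seated, its origin is 66 mm above the rotor's, on its axis, any yaw. 0.18-0.29 kg.
- locking_pin: Pin upright in its stand: steel shaft 11 mm wide, 86 mm long, tapered tip, under a knurled grey knob 30 mm wide, 22 mm high. Origin: centre of the tip, z up; knob z 86 to 108. Starts with its tip 6 mm above the worktop. Seated: knob on the collar, tip 76 mm above the rotor's origin, having crossed a 38 mm gap between lid and hub. 60 g; slides in freely, no turning.
- pin_stand: Fixed white block, 52 x 52 x 56 mm high, with the 13 mm hole, 50 mm deep, in which the locking pin stands at the start. Origin at the centre of its underside. (Room: a wide shelf hangs 0.60 m above the worktop on the left, its near corner over x 0.51, y 0.12; draw the arm in before swinging past it.)
- tube_a: 50 mL screw-cap centrifuge tube with a blue cap, standing on its flat skirted foot in the front grey tray, whose floor is 4 mm above the worktop; 116 mm tall, body 28.4 mm diameter, cap 33.6 mm diameter over the top 14 mm. Origin at the centre of its underside, z up along its axis.
- tube_b: 50 mL screw-cap centrifuge tube with a blue cap, standing on its flat skirted foot in the front grey tray, whose floor is 4 mm above the worktop; 116 mm tall, body 28.4 mm diameter, cap 33.6 mm diameter over the top 14 mm. Origin at the centre of its underside, z up along its axis.
- tube_c: 50 mL screw-cap centrifuge tube with an orange cap, standing on its flat skirted foot in the front grey tray, whose floor is 4 mm above the worktop; 116 mm tall, body 28.4 mm diameter, cap 33.6 mm diameter over the top 14 mm. Origin at the centre of its underside, z up along its axis.
- amber_bottle: Bystander: brown reagent bottle with a black screw cap, 52 mm in diameter, 94 mm tall, loose. Origin at the centre of its underside. To be left where it stands.
- white_bottle: Bystander: white reagent bottle with a white screw cap, 54 mm in diameter, 100 mm tall, loose, standing in the tray among the tubes. Origin at the centre of its underside. To be left where it stands.

How it is judged:
By the outcome, as a careful person would: the job done as asked, in the order asked, and still so for the second after the job is handed in, with the robot touching nothing.
It also fails if it takes over 109 s, if anything falls off the work surface, if the arm or the gripper's body presses on something with over 40 N, if the wrist force passes 120 N, or if a joint passes its speed limit or range.

### The arm

A 7-joint arm with a two-finger parallel gripper is mounted at the origin on a cart in front of the work surface, level with it; the furniture and walls round the work are solid. World frame = base frame: x ahead of the robot, y to its left, z up, the work surface at z = 0. Lengths are in m, angles in degrees, forces in N, time in s.
With the tool pointing down it reaches from about 0.425 to 0.875 m from the base axis. Payload 4.7 kg.
Tool frame: the origin (TCP) lies midway between the tips of the shut fingers; the grasp point (between the pads) lies 19 mm behind it; z points along the fingers, y is the line along which they close (so a half turn about z gives the same grasp; the last joint's range is limited). The gripper opens to 87 mm and grips with 3 to 60 N. Pads are 19 mm wide; open, the fingers measure 117 mm over their backs; the gripper's body (75 mm by 190 mm) begins 51 mm behind the grasp point.
Start: joints at [-65.541, 18.392, -4.016, 83.108, 1.295, 78.541, -3.26], TCP at [0.261, 0.595, 0.187] pointing down, gripper open.
Joint ranges: [-163.93, 163.93], [-17.29, 119.83], [-79.2, 71.16], [3.27, 140.29], [-89.18, 269.18], [5.43, 117.66], [-154.24, 154.24]. Speed limits (degrees/s): [147.25, 147.25, 180, 180, 180, 180, 180].

### API

Orientations are given as [roll, pitch, yaw] about the fixed x, y, z axes, in that order (R = Rz(yaw) Ry(pitch) Rx(roll)).
In Python, from cell import env gives the robot as it stands.
- The arm moves only by the tool step_arm, never from a script. Its argument "moves" is a list of rows, each an object with "dp": the shift along the tool's x, y, z in mm, a list of three; "dr": the turn, a rotation vector about the tool's x, y, z in rad, a list of three; "fingers": the closure, from 0 (fully open) to 1 (shut). In form: [{"dp": [dx, dy, dz], "dr": [ax, ay, az], "fingers": fingers}, ...]. A call has exactly 5 rows; each row shifts and turns the commanded pose from where the row before left it, along the tool's axes as they then stand; what a row does not reach is not made up. A row lasts 1/8 s, in which the tool goes at most 62.5 mm and 10.7 degrees, less where a joint would pass 70% of its speed; a pose out of reach is approached as far as the arm can. A call with a gripper value outside its range is refused whole. The fingers move at their own pace and stop on an object; "squeeze" is the grip in N (left out, the last holds). Time passes only in rows, so rows that do not move let the fingers close, or fill a call up. It gives the time, the measured TCP pose, the force, the opening and the grip force at its end, in the units of the state.
- env.get_obs(): the state, without advancing time (a new reading comes with each control period).
- env.read_camera(name): name is "scene" or "top"; returns the picture (400x640x3 uint8, red, green, blue); there is no depth.
- env.camera_model(name): a dict with "fx", "fy", "cx", "cy" (pixels), "R" (3x3) and "t" (3): a world point X has camera coordinates R X + t. Camera axes: x right, y down, z forward; pixel columns grow to the right and rows downward; lengths in m; the calibration is good to about 2 mm. A picture is of the moment at which its call begins. camera_model takes no time and is no camera call.
- env.sign_off(): hands the job in; it is judged then, once.
The state is a dict: "time_s": time; "qpos": joint angles; "joint_velocities": joint speeds; "effort": joint torques, N m; "tool_pos": TCP position; "tool_rot": TCP orientation; "force": force on the tool from outside, world axes, zero at the start; "wrist_torque": the same for the moment, N m; "grip_width": finger opening in m; "grasp_force": force on a finger pad.
Only numpy, scipy, OpenCV 4.12 (cv2) and the standard library are available. Lean on these libraries where they do the work, as an engineer would, in place of code of your own. Each camera call takes 0.05 s, during which the arm holds its last target. There are 200 camera calls.

## Working session

There is one attempt and no reset: what is moved stays moved. The work goes in short steps, Python scripts to look and compute and a tool call to move; the robot and the scene stay as the last step left them, time stands still between calls to the robot, and variables do not carry over. Pictures are saved under pics/ and viewed, at most 14 in all, crops included, and the job is handed in when it is done.

Besides the shell and the picture viewer there is one more tool, called after "Call:" in YAML: its name, and indented under it one key for each argument. step_arm: Moves the arm, as the interface text tells. Its arguments: {"type":"object","properties":{"moves":{"type":"array","items":{"type":"object","properties":{"dp":{"type":"array","items":{"type":"number"}},"dr":{"type":"array","items":{"type":"number"}},"fingers":{"type":"number"}}}},"squeeze":{"type":"number"}},"required":["moves"]}

```bash
mkdir -p pics; ls
python3 - <<'E'
from cell import env
import cv2,numpy as np
o=env.get_obs();print({k:np.round(v,4).tolist() for k,v in o.items()})
for n in("scene","top"):
    im=env.read_camera(n);cv2.imwrite(f"pics/{n}0.png",im[:,:,::-1]);m=env.camera_model(n);print(n,{k:np.round(v,3).tolist() for k,v in m.items()})
E
```

```text
pics
{'time_s': 0.0, 'qpos': [-65.5395, 18.4383, -4.016, 83.1752, 1.2961, 78.5384, -3.2612], 'joint_velocities': [0.0064, -0.0704, 0.0464, -0.0684, -0.0444, -0.0555, -0.0018], 'effort': [0.0001, -49.1287, -0.4037, -31.2532, -0.0639, 0.0434, 0.0002], 'tool_pos': [0.2606, 0.5948, 0.1863], 'tool_rot': [-179.8934, 0.0066, 156.3487], 'force': [0.191, -0.3662, -0.6891], 'wrist_torque': [-0.0363, 0.0215, -0.0039], 'grasp_force': 0.0, 'grip_width': 0.0871}
scene {'fx': 373.552, 'fy': 373.552, 'cx': 315.135, 'cy': 202.205, 'R': [[0.508, -0.861, 0.001], [-0.406, -0.24, -0.882], [0.76, 0.447, -0.472]], 't': [-0.438, 0.211, 0.573]}
top {'fx': 386.601, 'fy': 386.601, 'cx': 319.245, 'cy': 200.68, 'R': [[-0.026, -0.999, 0.031], [-0.984, 0.02, -0.175], [0.174, -0.035, -0.984]], 't': [-0.213, 0.551, 0.778]}
```

View pics/scene0.png

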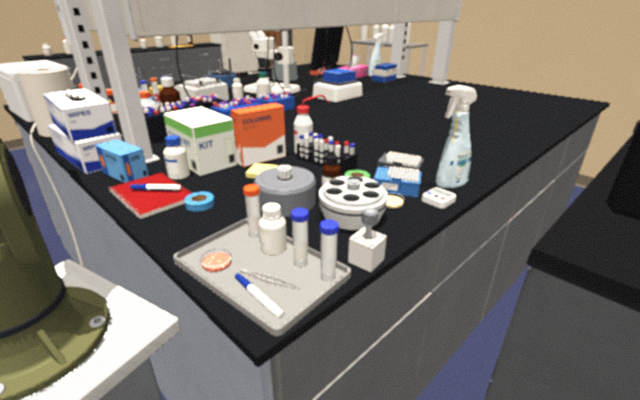

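View pics/top0.png

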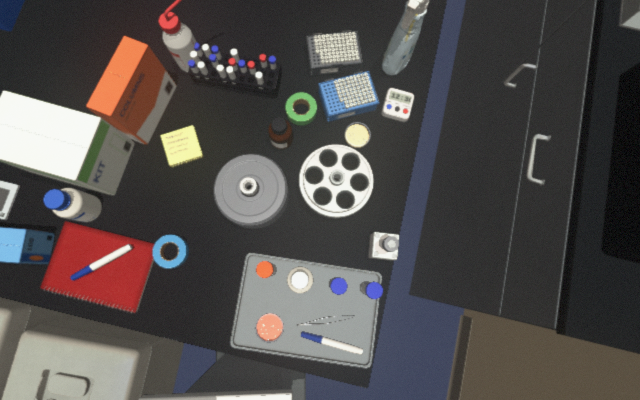

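The top view shows the rotor near (336,180), lid (250,190), pin (391,242) and orange cap (264,269). The blue caps are at (339,286) and (374,290), the white bottle at (300,280) and the amber bottle at (280,132).

```bash
cat > h.py <<'E'
from cell import env
import cv2,numpy as np
def ray(n,u,v):
    m=env.camera_model(n);R=np.array(m["R"]);t=np.array(m["t"])
    return -R.T@t, R.T@np.array([(u-m["cx"])/m["fx"],(v-m["cy"])/m["fy"],1])
def onz(n,u,v,z):
    c,d=ray(n,u,v);return c+d*(z-c[2])/d[2]
def proj(n,X):
    m=env.camera_model(n);p=np.array(m["R"])@np.array(X)+np.array(m["t"])
    return np.array([m["fx"]*p[0]/p[2]+m["cx"],m["fy"]*p[1]/p[2]+m["cy"]])
def tri(a,b):
    (c1,d1),(c2,d2)=ray("scene",*a),ray("top",*b)
    s=np.linalg.lstsq(np.c_[d1,-d2],c2-c1,rcond=None)[0]
    p,q=c1+s[0]*d1,c2+s[1]*d2;return (p+q)/2,np.linalg.norm(p-q)
def blobs(mask,amin=20,amax=1e5):
    n,l,s,c=cv2.connectedComponentsWithStats(mask.astype(np.uint8))
    return [(c[i].round(1).tolist(),s[i].tolist()) for i in range(1,n) if amin<s[i][4]<amax]
E
python3 - <<'E'
from h import *
for n,roi in(("scene",(150,350,170,300)),("top",(220,400,120,320))):
    im=cv2.imread(f"pics/{n}0.png");h=cv2.cvtColor(im,cv2.COLOR_BGR2HSV).astype(int)
    M=np.zeros(im.shape[:2],bool);M[roi[2]:roi[3],roi[0]:roi[1]]=1
    H,S,V=h[...,0],h[...,1],h[...,2]
    for nm,k in(("blue",(H>110)&(H<130)&(S>150)&(V>60)),("orange",(H<12)&(S>190)&(V>80))):
        print(n,nm)
        for c,s in blobs(k&M):print(c,s, onz(n,*c,.12).round(4))
im=cv2.imread("pics/top0.png");g=cv2.cvtColor(im,cv2.COLOR_BGR2GRAY)
dark=(g<90);M=np.zeros_like(dark);cv2_=M.astype(np.uint8);cv2.circle(cv2_,(336,181),32,1,-1)
for c,s in blobs(dark&(cv2_>0)):print("bore",c,s,onz("top",*c,.078).round(4))
cv2.imwrite("pics/crop.png",cv2.resize(im[120:310,205:405],None,fx=3,fy=3,interpolation=cv2.INTER_CUBIC))
E
```

```text
scene blue
[299.8, 214.3] [291, 208, 18, 13, 181] [ 0.3611 -0.2638  0.12  ]
[328.2, 226.7] [319, 219, 20, 15, 210] [ 0.3502 -0.3281  0.12  ]
[241.9, 279.9] [236, 274, 13, 13, 70] [ 0.1686 -0.2924  0.12  ]
scene orange
[159.5, 178.5] [150, 173, 24, 10, 153] [0.3372 0.0812 0.12  ]
[250.2, 190.9] [243, 184, 16, 12, 78] [ 0.3899 -0.1263  0.12  ]
[164.9, 197.5] [150, 189, 39, 21, 431] [ 0.2823 -0.0014  0.12  ]
top blue
[375.1, 290.4] [367, 284, 16, 14, 105] [ 0.3592 -0.3251  0.12  ]
top orange
bore [328.0, 158.0] [320, 151, 17, 15, 202] [ 0.6333 -0.246   0.078 ]
bore [350.3, 161.3] [343, 154, 16, 16, 199] [ 0.6252 -0.2931  0.078 ]
bore [313.6, 174.9] [306, 167, 17, 16, 207] [ 0.597  -0.2146  0.078 ]
bore [358.9, 182.0] [351, 175, 17, 15, 205] [ 0.5799 -0.3095  0.078 ]
bore [322.0, 195.9] [314, 188, 17, 17, 217] [ 0.5517 -0.231   0.078 ]
bore [344.9, 199.5] [337, 192, 17, 16, 218] [ 0.5431 -0.2785  0.078 ]
```

View pics/crop.png

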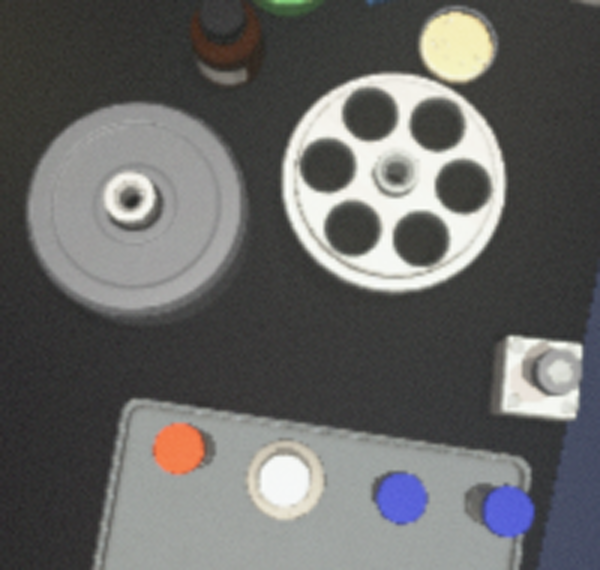

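The crop shows all six bores, the hub and the lid collar at crop (131,197). It also shows the pin knob at (558,371), the three caps, and that the tubes are upright. The colour thresholds need loosening.

Run:
```python
from h import *
im=cv2.imread("pics/top0.png");b,g,r=[im[...,i].astype(int) for i in range(3)]
M=np.zeros(b.shape,bool);M[255:310,240:400]=1
for nm,k in(("blue",(b-r>50)),("orange",(r-b>60))):
    for c,s in blobs(k&M,60):print(nm,c,s,onz("top",*c,.118).round(4))
sc={"blueL":(299.8,214.3),"blueR":(328.2,226.7)}
def circ(box,f,z,nm):
    x0,x1,y0,y1=box;k=np.zeros(b.shape,np.uint8);k[y0:y1,x0:x1]=f[y0:y1,x0:x1]
    cs,_=cv2.findContours(k,cv2.RETR_EXTERNAL,cv2.CHAIN_APPROX_NONE)
    q=max(cs,key=cv2.contourArea);P=np.array([onz("top",*p[0],z)[:2] for p in q])
    A=np.c_[2*P,np.ones(len(P))];s=np.linalg.lstsq(A,(P**2).sum(1),rcond=None)[0]
    print(nm,s[:2].round(4),"rad",np.sqrt(s[2]+s[:2]@s[:2]).round(4),"px",q[:,0].mean(0).round(1),cv2.minEnclosingCircle(q))
G=(b+g+r)//3
print("lidrow",G[187,205:295].tolist());print("lidcol",G[145:235,250].tolist())
print("knobrow",G[243,365:402].tolist());print("knobcol",G[228:260,391].tolist())
circ((205,295,145,235),(G>85),.07,"plate")
circ((238,260,175,197),(G>165),.096,"collar")
circ((290,382,135,222),(G>130),.066,"rotor ledge")
cs,_=cv2.findContours(((G>125)[225:265,365:400]).astype(np.uint8),cv2.RETR_EXTERNAL,cv2.CHAIN_APPROX_NONE)
q=max(cs,key=cv2.contourArea)+np.array([365,225]);rr=cv2.minAreaRect(q);print(rr,[onz("top",*p,.056)[:2].round(4).tolist() for p in cv2.boxPoints(rr)],onz("top",*rr[0],.056))
print("knob guess",onz("top",391,243.7,.114))
```

```text
blue [338.4, 285.7] [330, 278, 18, 17, 230] [ 0.3697 -0.2558  0.118 ]
blue [373.9, 290.1] [366, 282, 17, 17, 237] [ 0.3597 -0.3231  0.118 ]
orange [264.1, 269.1] [256, 261, 17, 17, 236] [ 0.4045 -0.1151  0.118 ]
lidrow [51, 52, 50, 48, 47, 51, 52, 53, 67, 117, 151, 149, 150, 151, 152, 154, 152, 146, 158, 155, 155, 156, 153, 153, 154, 154, 156, 154, 154, 156, 150, 142, 149, 157, 172, 221, 239, 233, 197, 169, 118, 86, 54, 44, 43, 59, 123, 188, 224, 240, 230, 145, 94, 82, 117, 154, 157, 153, 145, 150, 158, 158, 159, 158, 157, 155, 159, 156, 158, 158, 159, 154, 147, 147, 161, 163, 161, 162, 163, 152, 109, 97, 82, 60, 56, 60, 58, 58, 58, 60]
lidcol [50, 49, 54, 51, 52, 55, 54, 52, 65, 114, 138, 147, 152, 149, 149, 160, 148, 151, 151, 152, 154, 152, 152, 152, 153, 155, 153, 154, 152, 142, 137, 151, 171, 228, 237, 215, 199, 175, 135, 107, 68, 50, 59, 98, 166, 220, 240, 237, 167, 110, 84, 79, 143, 156, 158, 165, 149, 161, 161, 159, 158, 157, 158, 161, 159, 160, 160, 158, 159, 158, 140, 151, 163, 163, 167, 164, 165, 157, 123, 104, 92, 75, 69, 56, 50, 53, 53, 52, 51, 53]
knobrow [56, 54, 56, 5
[... 228 characters left out ...]
 221, 223, 222, 215, 216, 212, 192, 175, 171, 169, 156, 233, 243, 241, 239, 240, 239, 231, 158]
plate [ 0.5715 -0.081 ] rad 0.0758 px [250.4 189.1] ((250.26219177246094, 189.368896484375), 36.87427520751953)
collar [ 0.574 -0.079] rad 0.017 px [247.6 184.9] ((247.23585510253906, 184.72640991210938), 8.862686157226562)
rotor ledge [ 0.5886 -0.2621] rad 0.0789 px [335.8 180.3] ((335.6817626953125, 180.20994567871094), 37.38371658325195)
((384.9877624511719, 245.63525390625), (25.80268669128418, 26.074295043945312), 5.19442892074585) [[0.4229, -0.3308], [0.4771, -0.3385], [0.4709, -0.3929], [0.4167, -0.3845]] [ 0.44675067 -0.36164371  0.056     ]
knob guess [ 0.44701749 -0.36192899  0.114     ]
```

Everything agrees: both rotor fits give (0.5886,-0.2621) with the correct radii, and the collar, stand and knob sizes also match. First I draw the arm in, then swing it round.

Call:
step_arm:
  moves:
    - {"dp":[0,-50,-6],"dr":[0,0,0],"fingers":0.3}
    - {"dp":[0,-50,-6],"dr":[0,0,0],"fingers":0.3}
    - {"dp":[0,-50,-6],"dr":[0,0,0],"fingers":0.3}
    - {"dp":[0,-45,-6],"dr":[0,0,0],"fingers":0.3}
    - {"dp":[0,0,0],"dr":[0,0,0],"fingers":0.3}
  squeeze: 25

```text
time_s: 0.72
tool_pos: [0.1819, 0.4149, 0.212]
tool_rot: [179.9, 0.0, 156.3]
force: [0.5, 0.3, 0.6]
grip_width: 0.0615
grasp_force: 0.0
```

Call:
step_arm:
  moves:
    - {"dp":[-60,-4,0],"dr":[0,0,0.133],"fingers":0.3}
    - {"dp":[-60,-4,0],"dr":[0,0,0.133],"fingers":0.3}
    - {"dp":[-60,-4,0],"dr":[0,0,0.133],"fingers":0.3}
    - {"dp":[-60,-4,0],"dr":[0,0,0.133],"fingers":0.3}
    - {"dp":[-60,-4,0],"dr":[0,0,0.133],"fingers":0.3}

```text
time_s: 1.35
tool_pos: [0.4017, 0.2153, 0.211]
tool_rot: [180.0, 0.0, 118.0]
force: [0.2, -0.6, -0.1]
grip_width: 0.0611
grasp_force: 0.0
```

Call:
step_arm:
  moves:
    - {"dp":[-60,-4,0],"dr":[0,0,0.133],"fingers":0.3}
    - {"dp":[-60,-4,0],"dr":[0,0,0.133],"fingers":0.3}
    - {"dp":[-60,-4,0],"dr":[0,0,0.133],"fingers":0.3}
    - {"dp":[-60,0,0],"dr":[0,0,0.09],"fingers":0.3}
    - {"dp":[-50,0,0],"dr":[0,0,0],"fingers":0.3}

```text
time_s: 1.98
tool_pos: [0.4581, -0.0677, 0.2112]
tool_rot: [180.0, 0.1, 90.1]
force: [0.1, 0.7, 0.9]
grip_width: 0.0613
grasp_force: 0.0
```

Call:
step_arm:
  moves:
    - {"dp":[-47,-16,0],"dr":[0,0,0],"fingers":0.3}
    - {"dp":[-47,-24,0],"dr":[0,0,0],"fingers":0.3}
    - {"dp":[-47,-24,0],"dr":[0,0,0],"fingers":0.3}
    - {"dp":[-47,-24,30],"dr":[0,0,0],"fingers":0.3}
    - {"dp":[0,0,30],"dr":[0,0,0],"fingers":0.3}

```text
time_s: 2.6
tool_pos: [0.3689, -0.258, 0.1512]
tool_rot: [179.9, 0.1, 89.8]
force: [1.8, 1.5, 0.2]
grip_width: 0.0608
grasp_force: 0.0
```

Run:
```python
from h import *
print(env.get_obs()["tool_pos"])
im=env.read_camera("scene");cv2.imwrite("pics/s1.png",cv2.resize(im[120:320,180:430,::-1],None,fx=3,fy=3))
for n,z in(("tu",.118),):print(onz("top",300,280,.104))
```

```text
[ 0.36887962 -0.25795649  0.1512484 ]
[ 0.38194126 -0.18274558  0.104     ]
```

View pics/s1.png

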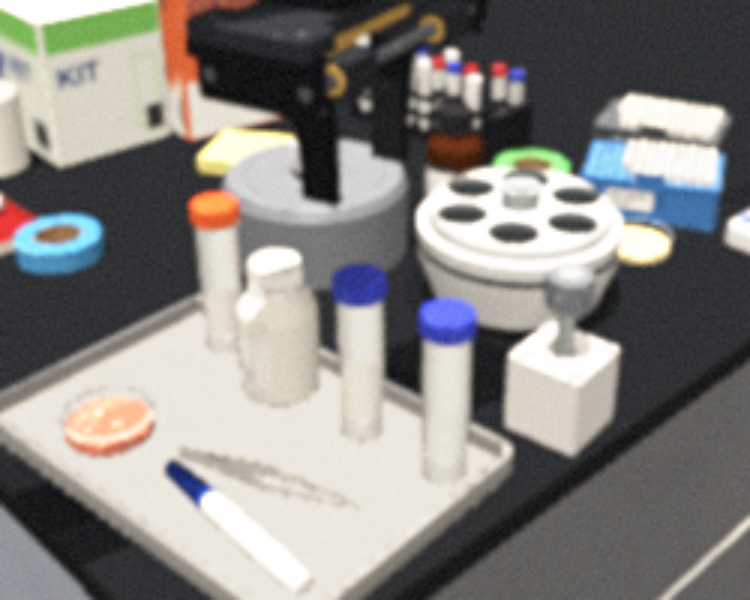

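The fingers straddle the blue tube, whose cap is at crop (360,285). Next: descend and grip.

Call:
step_arm:
  moves:
    - {"dp":[2,1,30],"dr":[0,0,0],"fingers":0.3}
    - {"dp":[0,0,29],"dr":[0,0,0],"fingers":0.3}
    - {"dp":[0,0,0],"dr":[0,0,0],"fingers":0.8}
    - {"dp":[0,0,0],"dr":[0,0,0],"fingers":0.8}
    - {"dp":[0,0,0],"dr":[0,0,0],"fingers":0.8}

```text
time_s: 3.28
tool_pos: [0.3723, -0.2517, 0.0937]
tool_rot: [179.9, 0.0, 90.2]
force: [0.7, 0.1, 0.6]
grip_width: 0.0385
grasp_force: 0.0
```

Call:
step_arm:
  moves:
    - {"dp":[0,0,-10],"dr":[0,0,0],"fingers":0.8}
    - {"dp":[0,0,-40],"dr":[0,0,0],"fingers":0.8}
    - {"dp":[0,0,-55],"dr":[0,0,0],"fingers":0.8}
    - {"dp":[0,0,-25],"dr":[0,0,0],"fingers":0.8}
    - {"dp":[0,0,0],"dr":[0,0,0],"fingers":0.8}

```text
time_s: 3.9
tool_pos: [0.3726, -0.2521, 0.2253]
tool_rot: [179.7, 0.0, 90.2]
force: [0.5, -0.1, -0.5]
grip_width: 0.0176
grasp_force: 0.0
```

The fingers had not closed before the lift, so I'm checking the tube and reopening.

Run:
```python
from h import *
print(env.get_obs()["tool_pos"]);print(env.get_obs()["tool_pos"])
im=env.read_camera("scene")[...,::-1];cv2.imwrite("pics/s2.png",cv2.resize(im[120:320,180:430],None,fx=2,fy=2))
h=cv2.cvtColor(im,cv2.COLOR_BGR2HSV).astype(int);H,S,V=h[...,0],h[...,1],h[...,2]
k=(H>110)&(H<130)&(S>150)&(V>60);k[:190]=0
for c,s in blobs(k,40):print(c,s)
print(env.get_obs()["tool_pos"])
```

```text
[ 0.37264367 -0.25213477  0.22530482]
[ 0.37264367 -0.25213477  0.22530482]
[299.7, 214.5] [291, 209, 18, 12, 174]
[327.6, 228.6] [319, 219, 20, 15, 111]
[241.9, 280.2] [236, 275, 13, 12, 59]
[ 0.37162747 -0.25165417  0.22355437]
```

View pics/s2.png

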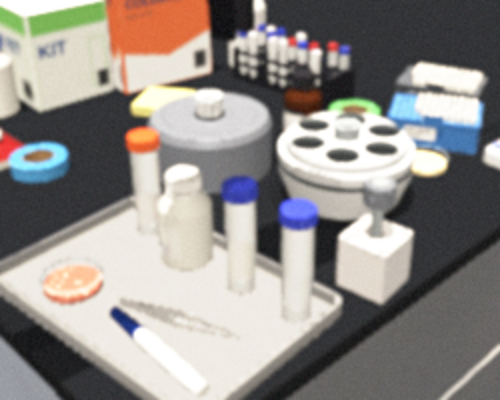

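The tube is untouched, with its cap at (299.7,214.5). The fingers move about 60 mm/s, so I'll allow them more time.

Call:
step_arm:
  moves:
    - {"dp":[-4,-2,0],"dr":[0,0,0],"fingers":0.35}
    - {"dp":[0,0,0],"dr":[0,0,0],"fingers":0.35}
    - {"dp":[0,0,20],"dr":[0,0,0],"fingers":0.35}
    - {"dp":[0,0,30],"dr":[0,0,0],"fingers":0.35}
    - {"dp":[0,0,20],"dr":[0,0,0],"fingers":0.35}

```text
time_s: 4.58
tool_pos: [0.3681, -0.2549, 0.1505]
tool_rot: [-179.9, -0.0, 90.2]
force: [-0.5, -0.3, -0.3]
grip_width: 0.0548
grasp_force: 0.0
```

Call:
step_arm:
  moves:
    - {"dp":[0,0,30],"dr":[0,0,0],"fingers":0.35}
    - {"dp":[0,0,30],"dr":[0,0,0],"fingers":0.35}
    - {"dp":[0,0,0],"dr":[0,0,0],"fingers":0.8}
    - {"dp":[0,0,0],"dr":[0,0,0],"fingers":0.8}
    - {"dp":[0,0,0],"dr":[0,0,0],"fingers":0.8}

```text
time_s: 5.2
tool_pos: [0.37, -0.2557, 0.0935]
tool_rot: [179.9, 0.0, 90.2]
force: [-0.3, 0.0, -0.6]
grip_width: 0.0343
grasp_force: 0.0
```

Call:
step_arm:
  moves:
    - {"dp":[0,0,0],"dr":[0,0,0],"fingers":0.8}
    - {"dp":[0,0,0],"dr":[0,0,0],"fingers":0.8}
    - {"dp":[0,0,0],"dr":[0,0,0],"fingers":0.8}
    - {"dp":[0,0,-5],"dr":[0,0,0],"fingers":0.8}
    - {"dp":[0,0,0],"dr":[0,0,0],"fingers":0.8}

```text
time_s: 5.82
tool_pos: [0.3695, -0.2555, 0.0978]
tool_rot: [179.9, 0.0, 90.2]
force: [0.6, 0.6, -0.5]
grip_width: 0.0176
grasp_force: 0.0
```

Run:
```python
from h import *
a=env.read_camera("scene")[150:290,220:400,::-1];b=env.read_camera("top")[200:330,240:420,::-1]
f=lambda i:cv2.resize(i,(720,int(i.shape[0]*720/i.shape[1])))
cv2.imwrite("pics/s3.png",cv2.resize(np.vstack([f(a),f(b)]),None,fx=.54,fy=.54))
print(proj("scene",env.get_obs()["tool_pos"]),proj("top",env.get_obs()["tool_pos"]))
```

```text
[298.52170005 221.79884676] [337.3593552  285.55551228]
```

View pics/s3.png

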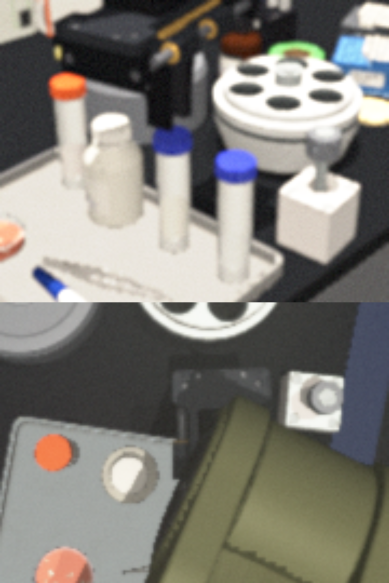

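In this view the fingertips sit above or behind the blue cap. I'll lift and compare the visible tips with the projected TCP.

Call:
step_arm:
  moves:
    - {"dp":[0,0,-30],"dr":[0,0,0],"fingers":0.8}
    - {"dp":[0,0,-30],"dr":[0,0,0],"fingers":0.8}
    - {"dp":[0,0,0],"dr":[0,0,0],"fingers":0.8}
    - {"dp":[0,0,0],"dr":[0,0,0],"fingers":0.8}
    - {"dp":[0,0,0],"dr":[0,0,0],"fingers":0.8}

```text
time_s: 6.55
tool_pos: [0.3683, -0.2549, 0.1563]
tool_rot: [-179.9, -0.0, 90.2]
force: [-0.3, -0.4, 0.8]
grip_width: 0.0174
grasp_force: 0.0
```

Run:
```python
from h import *
im=env.read_camera("scene")[:,:,::-1].copy();p=np.array(env.get_obs()["tool_pos"]);print(p)
a=cv2.resize(im[110:250,230:380],None,fx=5,fy=4*5/4)
a=cv2.resize(im[110:230,230:380],None,fx=5,fy=5)
q=lambda X:tuple(int(v) for v in (proj("scene",X)-[230,110])*5)
for X,c in((p,(0,0,255)),(p+[0,0,.07],(0,255,255)),(p+[-.01,0,0],(0,255,0)),(p+[-.095,0,.07],(255,0,255)),(p+[.095,0,.07],(255,0,255))):cv2.circle(a,q(X),4,c,-1);print(q(X))
cv2.imwrite("pics/s4.png",a)
m=env.camera_model("top");print("topproj",proj("top",p+[.095,0,.07]))
```

```text
[ 0.36838015 -0.25498653  0.15635052]
(337, 417)
(332, 233)
(321, 429)
(159, 332)
(470, 154)
topproj [341.16679382 230.99046156]
```

View pics/s4.png

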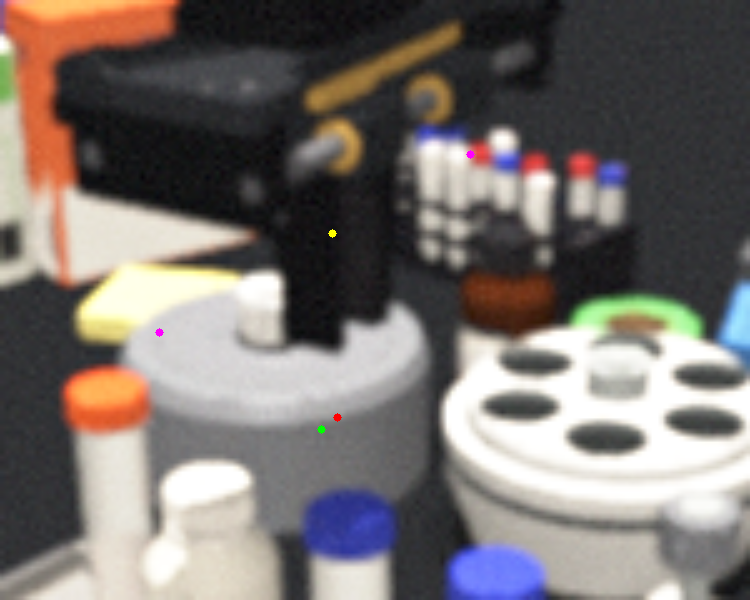

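Run:
```python
from h import *
p=np.array([.3695,-.2555,.0978])
im=env.read_camera("top")[:,:,::-1];cv2.imwrite("pics/t4.png",cv2.resize(im[180:330,250:450],None,fx=4,fy=4))
p2=np.array(env.get_obs()["tool_pos"])
for n,d in(("0",[0,0,0]),("Z",[0,0,.032]),("H",[.052,.031,0])):
    print(n,[[(proj("top",q+np.array(d)+[sx,sy,.08])).round(1).tolist() for sx,sy in((.095,.0375),(.095,-.0375))] for q in(p,p2)])
m=env.camera_model("top");print(-np.array(m["R"]).T@m["t"]);m=env.camera_model("scene");print(-np.array(m["R"]).T@m["t"])
```

```text
0 [[[318.2, 233.5], [359.9, 232.5]], [[318.9, 230.8], [364.5, 229.8]]]
Z [[[318.7, 231.8], [362.4, 230.8]], [[319.5, 228.8], [367.4, 227.7]]]
H [[[300.3, 205.2], [341.7, 204.3]], [[299.4, 200.0], [344.5, 199.1]]]
[ 0.4017524  -0.19696192  0.86874287]
[-0.12718019 -0.58332421  0.45650734]
```

View pics/t4.png

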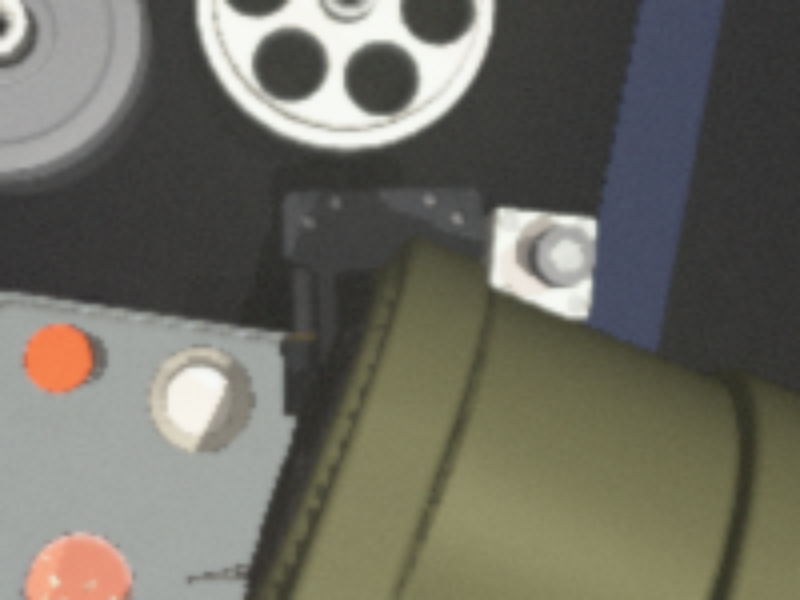

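The top view puts the gripper body end at px (321–370, 227), which fits a tool about 32–34 mm higher than reported and rules out a horizontal shift. I'll aim reported z lower by about 33 mm and check it on contact.

Call:
step_arm:
  moves:
    - {"dp":[-1,1,0],"dr":[0,0,0],"fingers":0.35}
    - {"dp":[0,0,0],"dr":[0,0,0],"fingers":0.35}
    - {"dp":[0,0,0],"dr":[0,0,0],"fingers":0.35}
    - {"dp":[0,0,0],"dr":[0,0,0],"fingers":0.35}
    - {"dp":[0,0,10],"dr":[0,0,0],"fingers":0.35}

```text
time_s: 7.28
tool_pos: [0.3708, -0.2565, 0.1475]
tool_rot: [179.9, 0.0, 90.2]
force: [-0.3, 0.1, -0.0]
grip_width: 0.0547
grasp_force: 0.0
```

Call:
step_arm:
  moves:
    - {"dp":[0,0,20],"dr":[0,0,0],"fingers":0.35}
    - {"dp":[0,0,20],"dr":[0,0,0],"fingers":0.35}
    - {"dp":[0,0,25],"dr":[0,0,0],"fingers":0.35}
    - {"dp":[0,0,20],"dr":[0,0,0],"fingers":0.35}
    - {"dp":[0,0,0],"dr":[0,0,0],"fingers":0.35}

```text
time_s: 7.9
tool_pos: [0.3684, -0.2557, 0.0608]
tool_rot: [-179.8, -0.0, 90.2]
force: [-0.1, 0.3, 0.3]
grip_width: 0.0567
grasp_force: 0.0
```

Call:
step_arm:
  moves:
    - {"dp":[0,0,0],"dr":[0,0,0],"fingers":0.8}
    - {"dp":[0,0,0],"dr":[0,0,0],"fingers":0.8}
    - {"dp":[0,0,0],"dr":[0,0,0],"fingers":0.8}
    - {"dp":[0,0,0],"dr":[0,0,0],"fingers":0.8}
    - {"dp":[0,0,0],"dr":[0,0,0],"fingers":0.8}

```text
time_s: 8.52
tool_pos: [0.3707, -0.2565, 0.0628]
tool_rot: [179.9, 0.0, 90.2]
force: [0.1, 0.2, 3.2]
grip_width: 0.0326
grasp_force: 25.0
```

Gripped: 32.6 mm opening at 25 N. Next: lift and carry to the bore at (0.625,-0.293).

Call:
step_arm:
  moves:
    - {"dp":[0,0,-10],"dr":[0,0,0],"fingers":0.8}
    - {"dp":[0,0,-30],"dr":[0,0,0],"fingers":0.8}
    - {"dp":[0,0,-40],"dr":[0,0,0],"fingers":0.8}
    - {"dp":[0,0,-40],"dr":[0,0,0],"fingers":0.8}
    - {"dp":[0,20,0],"dr":[0,0,0],"fingers":0.8}

```text
time_s: 9.15
tool_pos: [0.3915, -0.2574, 0.1859]
tool_rot: [179.6, -0.0, 90.2]
force: [-0.3, 0.7, -0.6]
grip_width: 0.0329
grasp_force: 25.0
```

Call:
step_arm:
  moves:
    - {"dp":[-8,50,0],"dr":[0,0,0],"fingers":0.8}
    - {"dp":[-8,55,0],"dr":[0,0,0],"fingers":0.8}
    - {"dp":[-8,55,0],"dr":[0,0,0],"fingers":0.8}
    - {"dp":[-8,45,0],"dr":[0,0,0],"fingers":0.8}
    - {"dp":[-5,30,0],"dr":[0,0,0],"fingers":0.8}

```text
time_s: 9.78
tool_pos: [0.6271, -0.2915, 0.1812]
tool_rot: [-179.9, 0.0, 90.3]
force: [0.5, -0.5, 0.8]
grip_width: 0.0328
grasp_force: 25.0
```

Call:
step_arm:
  moves:
    - {"dp":[0,0,0],"dr":[0,0,0],"fingers":0.8}
    - {"dp":[0,0,0],"dr":[0,0,0],"fingers":0.8}
    - {"dp":[0,0,0],"dr":[0,0,0],"fingers":0.8}
    - {"dp":[0,0,0],"dr":[0,0,0],"fingers":0.8}
    - {"dp":[0,0,0],"dr":[0,0,0],"fingers":0.8}

```text
time_s: 10.4
tool_pos: [0.625, -0.2921, 0.1828]
tool_rot: [180.0, -0.0, 90.2]
force: [-0.6, -0.1, -0.4]
grip_width: 0.0327
grasp_force: 25.0
```

Run:
```python
from h import *
o=env.get_obs();print(o["tool_pos"],o["grip_width"])
im=env.read_camera("scene")[:,:,::-1];cv2.imwrite("pics/s5.png",cv2.resize(im[90:290,220:440],None,fx=3,fy=3))
```

```text
[ 0.62503099 -0.29212315  0.18278411] 0.03272636443419074
```

View pics/s5.png

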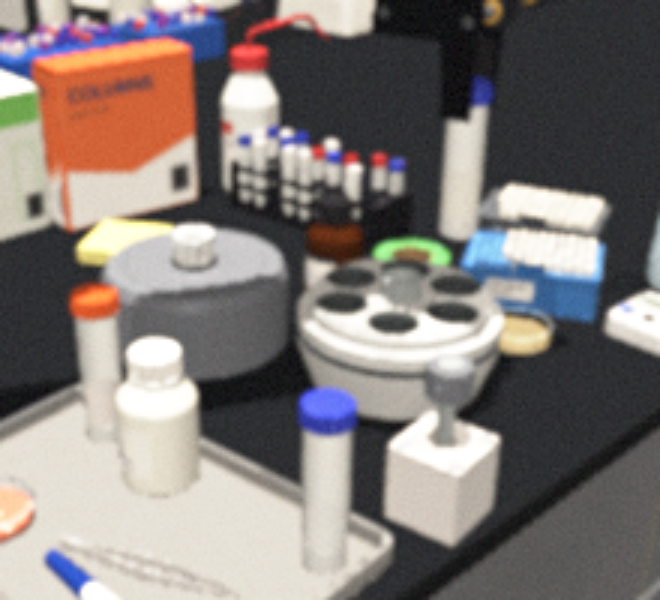

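The tube hangs upright under the gripper at crop (460,170), above bore (453,312). Next: lower it.

Call:
step_arm:
  moves:
    - {"dp":[-1,0,20],"dr":[0,0,0],"fingers":0.8}
    - {"dp":[0,0,20],"dr":[0,0,0],"fingers":0.8}
    - {"dp":[0,0,10],"dr":[0,0,0],"fingers":0.8}
    - {"dp":[0,0,8],"dr":[0,0,0],"fingers":0.8}
    - {"dp":[0,0,0],"dr":[0,0,0],"fingers":0.8}

```text
time_s: 11.08
tool_pos: [0.6248, -0.2928, 0.1231]
tool_rot: [-179.9, -0.0, 90.2]
force: [0.9, -0.6, -1.0]
grip_width: 0.0326
grasp_force: 25.0
```

Call:
step_arm:
  moves:
    - {"dp":[0,0,4],"dr":[0,0,0],"fingers":0.8}
    - {"dp":[0,0,8],"dr":[0,0,0],"fingers":0.8}
    - {"dp":[0,0,8],"dr":[0,0,0],"fingers":0.8}
    - {"dp":[0,0,0],"dr":[0,0,0],"fingers":0.8}
    - {"dp":[0,0,0],"dr":[0,0,0],"fingers":0.8}

```text
time_s: 11.7
tool_pos: [0.6253, -0.2933, 0.1044]
tool_rot: [180.0, 0.0, 90.2]
force: [-0.0, 0.1, -0.4]
grip_width: 0.0327
grasp_force: 25.0
```

Call:
step_arm:
  moves:
    - {"dp":[0,0,10],"dr":[0,0,0],"fingers":0.8}
    - {"dp":[0,0,10],"dr":[0,0,0],"fingers":0.8}
    - {"dp":[0,0,8],"dr":[0,0,0],"fingers":0.8}
    - {"dp":[0,0,4],"dr":[0,0,0],"fingers":0.8}
    - {"dp":[0,0,0],"dr":[0,0,0],"fingers":0.8}

```text
time_s: 12.32
tool_pos: [0.625, -0.2932, 0.0719]
tool_rot: [-180.0, -0.0, 90.2]
force: [0.7, -0.4, -0.7]
grip_width: 0.0328
grasp_force: 25.0
```

Call:
step_arm:
  moves:
    - {"dp":[0,0,1],"dr":[0,0,0],"fingers":0.8}
    - {"dp":[0,0,1],"dr":[0,0,0],"fingers":0.8}
    - {"dp":[0,0,0],"dr":[0,0,0],"fingers":0.8}
    - {"dp":[0,0,0],"dr":[0,0,0],"fingers":0.35}
    - {"dp":[0,0,0],"dr":[0,0,0],"fingers":0.35}

```text
time_s: 12.95
tool_pos: [0.6252, -0.2932, 0.0702]
tool_rot: [-180.0, -0.0, 90.2]
force: [0.9, 0.5, 0.1]
grip_width: 0.0451
grasp_force: 0.0
```

Call:
step_arm:
  moves:
    - {"dp":[0,0,0],"dr":[0,0,0],"fingers":0.35}
    - {"dp":[0,0,0],"dr":[0,0,0],"fingers":0.35}
    - {"dp":[0,0,-20],"dr":[0,0,0],"fingers":0.35}
    - {"dp":[0,0,-50],"dr":[0,0,0],"fingers":0.35}
    - {"dp":[0,0,-40],"dr":[0,0,0],"fingers":0.35}

```text
time_s: 13.58
tool_pos: [0.6256, -0.2939, 0.1838]
tool_rot: [179.9, 0.1, 90.2]
force: [0.8, -1.0, 0.3]
grip_width: 0.0565
grasp_force: 0.0
```

Tube 1 is in its bore. Next is the second blue tube.

Call:
step_arm:
  moves:
    - {"dp":[-6,-53,0],"dr":[0,0,0],"fingers":0.35}
    - {"dp":[-6,-55,0],"dr":[0,0,0],"fingers":0.35}
    - {"dp":[-6,-55,0],"dr":[0,0,0],"fingers":0.35}
    - {"dp":[-6,-55,0],"dr":[0,0,0],"fingers":0.35}
    - {"dp":[-6,-47,0],"dr":[0,0,0],"fingers":0.35}

```text
time_s: 14.2
tool_pos: [0.3582, -0.3255, 0.1808]
tool_rot: [179.9, -0.0, 90.1]
force: [0.4, -0.9, 1.1]
grip_width: 0.0566
grasp_force: 0.0
```

Call:
step_arm:
  moves:
    - {"dp":[0,0,10],"dr":[0,0,0],"fingers":0.35}
    - {"dp":[0,0,30],"dr":[0,0,0],"fingers":0.35}
    - {"dp":[0,0,0],"dr":[0,0,0],"fingers":0.35}
    - {"dp":[0,0,0],"dr":[0,0,0],"fingers":0.35}
    - {"dp":[0,0,0],"dr":[0,0,0],"fingers":0.35}

```text
time_s: 14.82
tool_pos: [0.3611, -0.3249, 0.1413]
tool_rot: [180.0, 0.1, 90.2]
force: [0.6, 0.3, -1.1]
grip_width: 0.0563
grasp_force: 0.0
```

Run:
```python
from h import *
print(env.get_obs()["tool_pos"])
a=env.read_camera("scene")[:,:,::-1];cv2.imwrite("pics/s6.png",a)
h=cv2.cvtColor(a,cv2.COLOR_BGR2HSV).astype(int);H,S,V=h[...,0],h[...,1],h[...,2]
for c,s in blobs((H>110)&(H<130)&(S>150)&(V>50),60):
    if 250<c[0]<420 and c[1]>120:print(c,s)
print("cap seated expect",proj("scene",[.625,-.293,.121]),"blue2",proj("scene",[.3597,-.3231,.113]))
```

```text
[ 0.36113578 -0.32493791  0.14132165]
[372.6, 167.6] [366, 163, 14, 9, 79]
[328.4, 226.8] [320, 220, 19, 14, 203]
cap seated expect [372.28899302 167.79409158] blue2 [328.24051442 226.85260723]
```

The seated cap is at (372.6,167.6), expected (372.3,167.8), so it is right down. I'm gripping the second tube.

Call:
step_arm:
  moves:
    - {"dp":[1.5,-1,10],"dr":[0,0,0],"fingers":0.35}
    - {"dp":[0,0,25],"dr":[0,0,0],"fingers":0.35}
    - {"dp":[0,0,25],"dr":[0,0,0],"fingers":0.35}
    - {"dp":[0,0,19],"dr":[0,0,0],"fingers":0.35}
    - {"dp":[0,0,0],"dr":[0,0,0],"fingers":0.35}

```text
time_s: 15.5
tool_pos: [0.3578, -0.3222, 0.0599]
tool_rot: [-179.8, -0.0, 90.2]
force: [0.7, 0.2, 0.2]
grip_width: 0.0565
grasp_force: 0.0
```

Call:
step_arm:
  moves:
    - {"dp":[0,0,0],"dr":[0,0,0],"fingers":0.8}
    - {"dp":[0,0,0],"dr":[0,0,0],"fingers":0.8}
    - {"dp":[0,0,0],"dr":[0,0,0],"fingers":0.8}
    - {"dp":[0,0,0],"dr":[0,0,0],"fingers":0.8}
    - {"dp":[0,0,0],"dr":[0,0,0],"fingers":0.8}

```text
time_s: 16.12
tool_pos: [0.36, -0.3231, 0.0618]
tool_rot: [179.9, 0.0, 90.2]
force: [0.6, 0.4, 4.4]
grip_width: 0.0326
grasp_force: 25.0
```

Call:
step_arm:
  moves:
    - {"dp":[0,0,-10],"dr":[0,0,0],"fingers":0.8}
    - {"dp":[0,0,-30],"dr":[0,0,0],"fingers":0.8}
    - {"dp":[0,0,-40],"dr":[0,0,0],"fingers":0.8}
    - {"dp":[0,0,-40],"dr":[0,0,0],"fingers":0.8}
    - {"dp":[0,0,0],"dr":[0,0,0],"fingers":0.8}

```text
time_s: 16.75
tool_pos: [0.361, -0.3241, 0.1843]
tool_rot: [179.6, 0.1, 90.2]
force: [0.0, 0.1, -1.0]
grip_width: 0.0324
grasp_force: 25.0
```

Call:
step_arm:
  moves:
    - {"dp":[15,30,0],"dr":[0,0,0],"fingers":0.8}
    - {"dp":[15,55,0],"dr":[0,0,0],"fingers":0.8}
    - {"dp":[10,55,0],"dr":[0,0,0],"fingers":0.8}
    - {"dp":[5,43,0],"dr":[0,0,0],"fingers":0.8}
    - {"dp":[0,0,0],"dr":[0,0,0],"fingers":0.8}

```text
time_s: 17.38
tool_pos: [0.5443, -0.2749, 0.1786]
tool_rot: [-179.7, 0.1, 90.5]
force: [-0.8, -0.2, -0.3]
grip_width: 0.0325
grasp_force: 25.0
```

Call:
step_arm:
  moves:
    - {"dp":[0,0,0],"dr":[0,0,0],"fingers":0.8}
    - {"dp":[0,0,0],"dr":[0,0,0],"fingers":0.8}
    - {"dp":[0,0,0],"dr":[0,0,0],"fingers":0.8}
    - {"dp":[0,0,10],"dr":[0,0,0],"fingers":0.8}
    - {"dp":[0,0,0],"dr":[0,0,0],"fingers":0.8}

```text
time_s: 18.0
tool_pos: [0.5415, -0.2765, 0.1704]
tool_rot: [-179.9, -0.1, 90.2]
force: [-0.8, 0.5, -0.1]
grip_width: 0.0325
grasp_force: 25.0
```

Call:
step_arm:
  moves:
    - {"dp":[-1.5,1.5,10],"dr":[0,0,0],"fingers":0.8}
    - {"dp":[0,0,15],"dr":[0,0,0],"fingers":0.8}
    - {"dp":[0,0,10],"dr":[0,0,0],"fingers":0.8}
    - {"dp":[0,0,8],"dr":[0,0,0],"fingers":0.8}
    - {"dp":[0,0,5],"dr":[0,0,0],"fingers":0.8}

```text
time_s: 18.62
tool_pos: [0.5435, -0.2786, 0.1227]
tool_rot: [-180.0, -0.0, 90.2]
force: [-0.3, -0.4, 0.3]
grip_width: 0.0328
grasp_force: 25.0
```

Call:
step_arm:
  moves:
    - {"dp":[0,0,5],"dr":[0,0,0],"fingers":0.8}
    - {"dp":[0,0,8],"dr":[0,0,0],"fingers":0.8}
    - {"dp":[0,0,8],"dr":[0,0,0],"fingers":0.8}
    - {"dp":[0,0,0],"dr":[0,0,0],"fingers":0.8}
    - {"dp":[0,0,0],"dr":[0,0,0],"fingers":0.8}

```text
time_s: 19.25
tool_pos: [0.5438, -0.2787, 0.1025]
tool_rot: [180.0, 0.0, 90.2]
force: [0.6, -0.2, -0.0]
grip_width: 0.0326
grasp_force: 25.0
```

Down 32 mm more, release, lift.

Call:
step_arm:
  moves:
    - {"dp":[0,0,10],"dr":[0,0,0],"fingers":0.8}
    - {"dp":[0,0,10],"dr":[0,0,0],"fingers":0.8}
    - {"dp":[0,0,8],"dr":[0,0,0],"fingers":0.8}
    - {"dp":[0,0,4],"dr":[0,0,0],"fingers":0.8}
    - {"dp":[0,0,0],"dr":[0,0,0],"fingers":0.8}

```text
time_s: 19.88
tool_pos: [0.5437, -0.2788, 0.0703]
tool_rot: [180.0, 0.0, 90.2]
force: [0.1, -0.2, 0.2]
grip_width: 0.0331
grasp_force: 25.0
```

Call:
step_arm:
  moves:
    - {"dp":[0,0,1],"dr":[0,0,0],"fingers":0.8}
    - {"dp":[0,0,0],"dr":[0,0,0],"fingers":0.8}
    - {"dp":[0,0,0],"dr":[0,0,0],"fingers":0.8}
    - {"dp":[0,0,0],"dr":[0,0,0],"fingers":0.35}
    - {"dp":[0,0,0],"dr":[0,0,0],"fingers":0.35}

```text
time_s: 20.5
tool_pos: [0.5435, -0.2782, 0.0689]
tool_rot: [-180.0, -0.0, 90.2]
force: [-0.8, 0.3, -0.5]
grip_width: 0.0455
grasp_force: 0.0
```

Call:
step_arm:
  moves:
    - {"dp":[0,0,0],"dr":[0,0,0],"fingers":0.35}
    - {"dp":[0,0,0],"dr":[0,0,0],"fingers":0.35}
    - {"dp":[0,0,-20],"dr":[0,0,0],"fingers":0.35}
    - {"dp":[0,0,-50],"dr":[0,0,0],"fingers":0.35}
    - {"dp":[0,0,-40],"dr":[0,0,0],"fingers":0.35}

```text
time_s: 21.12
tool_pos: [0.544, -0.2793, 0.1825]
tool_rot: [179.9, 0.1, 90.2]
force: [0.8, -0.5, -0.6]
grip_width: 0.0564
grasp_force: 0.0
```

Call:
step_arm:
  moves:
    - {"dp":[41,-34,0],"dr":[0,0,0],"fingers":0.35}
    - {"dp":[41,-35,0],"dr":[0,0,0],"fingers":0.35}
    - {"dp":[41,-35,0],"dr":[0,0,0],"fingers":0.35}
    - {"dp":[41,-35,0],"dr":[0,0,0],"fingers":0.35}
    - {"dp":[0,0,0],"dr":[0,0,0],"fingers":0.35}

```text
time_s: 21.75
tool_pos: [0.4079, -0.1162, 0.1793]
tool_rot: [-179.6, -0.1, 90.8]
force: [-0.1, -0.8, 0.5]
grip_width: 0.0568
grasp_force: 0.0
```

Call:
step_arm:
  moves:
    - {"dp":[0,0,10],"dr":[0,0,0],"fingers":0.35}
    - {"dp":[0,0,30],"dr":[0,0,0],"fingers":0.35}
    - {"dp":[0,0,0],"dr":[0,0,0],"fingers":0.35}
    - {"dp":[0,0,0],"dr":[0,0,0],"fingers":0.35}
    - {"dp":[0,0,0],"dr":[0,0,0],"fingers":0.35}

```text
time_s: 22.38
tool_pos: [0.4096, -0.1213, 0.1409]
tool_rot: [-179.9, -0.2, 90.1]
force: [-0.3, -0.1, 0.5]
grip_width: 0.0569
grasp_force: 0.0
```

Run:
```python
from h import *
o=env.get_obs();print(o["tool_pos"],o["tool_rot"],o["qpos"])
a=env.read_camera("scene")[:,:,::-1]
h=cv2.cvtColor(a,cv2.COLOR_BGR2HSV).astype(int);H,S,V=h[...,0],h[...,1],h[...,2]
for nm,k in(("blue",(H>110)&(H<130)&(S>150)&(V>50)),("or",(H<12)&(S>150)&(V>80))):
  for c,s in blobs(k,60):
    if 200<c[0]<420 and 120<c[1]<260:print(nm,c,s)
print(proj("scene",[.5436,-.2785,.121]),proj("scene",[.4045,-.1151,.113]))
```

```text
[ 0.40961805 -0.12131589  0.14088494] [-179.8742489    -0.20094949   90.12345799] [-43.93038902 -15.23284117  50.49297386 117.66996718  12.06346241
  72.67327673   2.00555354]
or [275.2, 130.9] [267, 121, 18, 23, 270]
or [251.0, 138.8] [243, 128, 15, 19, 186]
or [330.9, 168.5] [323, 165, 17, 10, 117]
or [250.4, 189.8] [243, 184, 16, 12, 154]
[351.22580624 179.15450601] [250.73472628 189.99572703]
```

The orange tube is right at the inner reach limit. I'll descend part way and see whether the reach improves there.

Call:
step_arm:
  moves:
    - {"dp":[3,-2,5],"dr":[0,0,0],"fingers":0.3}
    - {"dp":[3,-2,5],"dr":[0,0,0],"fingers":0.3}
    - {"dp":[0,0,0],"dr":[0,0,0],"fingers":0.3}
    - {"dp":[0,0,0],"dr":[0,0,0],"fingers":0.3}
    - {"dp":[0,0,0],"dr":[0,0,0],"fingers":0.3}

```text
time_s: 23.05
tool_pos: [0.4048, -0.1149, 0.13]
tool_rot: [-179.8, -0.2, 90.2]
force: [-0.1, -0.7, 0.6]
grip_width: 0.0612
grasp_force: 0.0
```

Run:
```python
from h import *
o=env.get_obs();print(o["tool_pos"],o["tool_rot"],o["qpos"])
a=cv2.imread("pics/s6.png");a=env.read_camera("scene")[:,:,::-1];print(a[172:186:2,351].tolist());cv2.imwrite("pics/s7.png",cv2.resize(a[100:260,220:420],None,fx=3,fy=3))
```

```text
[ 0.40484443 -0.11485981  0.12995733] [-1.79776191e+02 -1.70612473e-01  9.01803120e+01] [-43.61463288 -15.27893668  49.68991746 119.16095491  12.0759144
  71.493686     1.30263374]
[[174, 253, 196], [249, 174, 150], [255, 139, 126], [255, 142, 125], [244, 109, 95], [191, 80, 65], [186, 105, 99]]
```

View pics/s7.png

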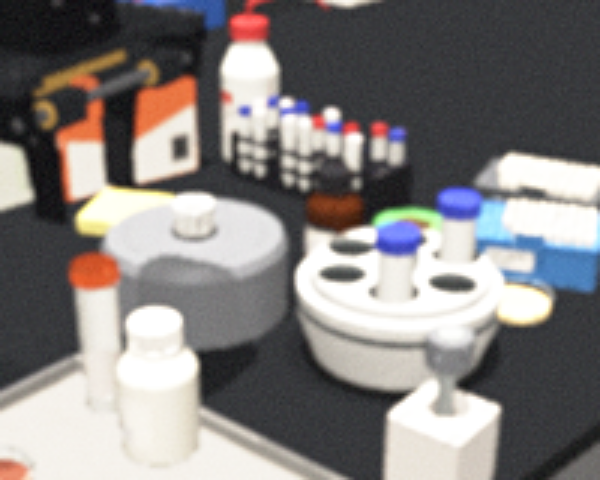

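The tool is now over the orange tube, and both blue tubes sit in their bores at crop (399,239) and (460,204). I'm descending slowly.

Call:
step_arm:
  moves:
    - {"dp":[0,0,15],"dr":[0,0,0],"fingers":0.3}
    - {"dp":[0,0,20],"dr":[0,0,0],"fingers":0.3}
    - {"dp":[0,0,0],"dr":[0,0,0],"fingers":0.3}
    - {"dp":[0,0,0],"dr":[0,0,0],"fingers":0.3}
    - {"dp":[0,0,0],"dr":[0,0,0],"fingers":0.3}

```text
time_s: 23.72
tool_pos: [0.4051, -0.1147, 0.0954]
tool_rot: [-179.8, -0.2, 90.2]
force: [-0.3, 0.3, -0.3]
grip_width: 0.0611
grasp_force: 0.0
```

Call:
step_arm:
  moves:
    - {"dp":[0,0,10],"dr":[0,0,0],"fingers":0.3}
    - {"dp":[0,0,15],"dr":[0,0,0],"fingers":0.3}
    - {"dp":[0,0,8],"dr":[0,0,0],"fingers":0.3}
    - {"dp":[0,0,0],"dr":[0,0,0],"fingers":0.3}
    - {"dp":[0,0,0],"dr":[0,0,0],"fingers":0.3}

```text
time_s: 24.35
tool_pos: [0.4047, -0.1146, 0.0621]
tool_rot: [-179.8, -0.2, 90.2]
force: [-0.5, -0.6, 0.3]
grip_width: 0.0608
grasp_force: 0.0
```

Call:
step_arm:
  moves:
    - {"dp":[0,0,0],"dr":[0,0,0],"fingers":0.8}
    - {"dp":[0,0,0],"dr":[0,0,0],"fingers":0.8}
    - {"dp":[0,0,0],"dr":[0,0,0],"fingers":0.8}
    - {"dp":[0,0,0],"dr":[0,0,0],"fingers":0.8}
    - {"dp":[0,0,0],"dr":[0,0,0],"fingers":0.8}

```text
time_s: 24.98
tool_pos: [0.4045, -0.1145, 0.0619]
tool_rot: [-179.8, -0.2, 90.2]
force: [0.0, -0.2, 0.5]
grip_width: 0.0322
grasp_force: 25.0
```

Call:
step_arm:
  moves:
    - {"dp":[0,0,0],"dr":[0,0,0],"fingers":0.8}
    - {"dp":[0,0,-10],"dr":[0,0,0],"fingers":0.8}
    - {"dp":[0,0,-20],"dr":[0,0,0],"fingers":0.8}
    - {"dp":[0,0,-20],"dr":[0,0,0],"fingers":0.8}
    - {"dp":[0,0,0],"dr":[0,0,0],"fingers":0.8}

```text
time_s: 25.6
tool_pos: [0.406, -0.1148, 0.1133]
tool_rot: [-180.0, -0.2, 90.2]
force: [-0.8, -0.5, -1.1]
grip_width: 0.0326
grasp_force: 25.0
```

Call:
step_arm:
  moves:
    - {"dp":[0,5,-20],"dr":[0,0,0],"fingers":0.8}
    - {"dp":[0,5,-30],"dr":[0,0,0],"fingers":0.8}
    - {"dp":[0,10,-22],"dr":[0,0,0],"fingers":0.8}
    - {"dp":[-10,20,0],"dr":[0,0,0],"fingers":0.8}
    - {"dp":[-15,30,0],"dr":[0,0,0],"fingers":0.8}

```text
time_s: 26.22
tool_pos: [0.4752, -0.1394, 0.183]
tool_rot: [-179.8, -0.3, 90.3]
force: [0.1, -0.7, 0.2]
grip_width: 0.0327
grasp_force: 25.0
```

Call:
step_arm:
  moves:
    - {"dp":[-20,35,0],"dr":[0,0,0],"fingers":0.8}
    - {"dp":[-25,35,0],"dr":[0,0,0],"fingers":0.8}
    - {"dp":[-20,35,0],"dr":[0,0,0],"fingers":0.8}
    - {"dp":[-10,16,0],"dr":[0,0,0],"fingers":0.8}
    - {"dp":[0,0,0],"dr":[0,0,0],"fingers":0.8}

```text
time_s: 26.85
tool_pos: [0.596, -0.2153, 0.1811]
tool_rot: [-179.6, -0.1, 90.1]
force: [0.4, 0.6, -0.1]
grip_width: 0.0328
grasp_force: 25.0
```

Call:
step_arm:
  moves:
    - {"dp":[0,0,0],"dr":[0,0,0],"fingers":0.8}
    - {"dp":[0,0,0],"dr":[0,0,0],"fingers":0.8}
    - {"dp":[0,0,0],"dr":[0,0,0],"fingers":0.8}
    - {"dp":[0,0,5],"dr":[0,0,0],"fingers":0.8}
    - {"dp":[0,0,0],"dr":[0,0,0],"fingers":0.8}

```text
time_s: 27.48
tool_pos: [0.5959, -0.2139, 0.1772]
tool_rot: [-179.7, -0.2, 90.2]
force: [0.5, 0.1, -0.1]
grip_width: 0.0325
grasp_force: 25.0
```

Call:
step_arm:
  moves:
    - {"dp":[-1,1,15],"dr":[0,0,0],"fingers":0.8}
    - {"dp":[0,0,15],"dr":[0,0,0],"fingers":0.8}
    - {"dp":[0,0,10],"dr":[0,0,0],"fingers":0.8}
    - {"dp":[0,0,8],"dr":[0,0,0],"fingers":0.8}
    - {"dp":[0,0,6],"dr":[0,0,0],"fingers":0.8}

```text
time_s: 28.1
tool_pos: [0.5969, -0.2151, 0.1231]
tool_rot: [-179.7, -0.2, 90.2]
force: [-0.1, 1.1, -0.2]
grip_width: 0.0325
grasp_force: 25.0
```

Call:
step_arm:
  moves:
    - {"dp":[0,0,5],"dr":[0,0,0],"fingers":0.8}
    - {"dp":[0,0,8],"dr":[0,0,0],"fingers":0.8}
    - {"dp":[0,0,8],"dr":[0,0,0],"fingers":0.8}
    - {"dp":[0,0,0],"dr":[0,0,0],"fingers":0.8}
    - {"dp":[0,0,0],"dr":[0,0,0],"fingers":0.8}

```text
time_s: 28.72
tool_pos: [0.597, -0.2152, 0.1028]
tool_rot: [-179.8, -0.2, 90.2]
force: [0.2, 0.5, -1.1]
grip_width: 0.0328
grasp_force: 25.0
```

Call:
step_arm:
  moves:
    - {"dp":[0,0,10],"dr":[0,0,0],"fingers":0.8}
    - {"dp":[0,0,10],"dr":[0,0,0],"fingers":0.8}
    - {"dp":[0,0,8],"dr":[0,0,0],"fingers":0.8}
    - {"dp":[0,0,4],"dr":[0,0,0],"fingers":0.8}
    - {"dp":[0,0,0],"dr":[0,0,0],"fingers":0.8}

```text
time_s: 29.35
tool_pos: [0.5967, -0.2151, 0.0706]
tool_rot: [-179.8, -0.2, 90.2]
force: [-0.9, 0.4, -0.7]
grip_width: 0.0324
grasp_force: 25.0
```

Call:
step_arm:
  moves:
    - {"dp":[0,0,1],"dr":[0,0,0],"fingers":0.8}
    - {"dp":[0,0,0],"dr":[0,0,0],"fingers":0.8}
    - {"dp":[0,0,0],"dr":[0,0,0],"fingers":0.8}
    - {"dp":[0,0,0],"dr":[0,0,0],"fingers":0.35}
    - {"dp":[0,0,0],"dr":[0,0,0],"fingers":0.35}

```text
time_s: 29.98
tool_pos: [0.5967, -0.2148, 0.0696]
tool_rot: [-179.7, -0.2, 90.2]
force: [-0.8, -0.4, -0.0]
grip_width: 0.0456
grasp_force: 0.0
```

Call:
step_arm:
  moves:
    - {"dp":[0,0,0],"dr":[0,0,0],"fingers":0.35}
    - {"dp":[0,0,0],"dr":[0,0,0],"fingers":0.35}
    - {"dp":[0,0,-20],"dr":[0,0,0],"fingers":0.35}
    - {"dp":[0,0,-50],"dr":[0,0,0],"fingers":0.35}
    - {"dp":[0,0,-40],"dr":[0,0,0],"fingers":0.35}

```text
time_s: 30.6
tool_pos: [0.5976, -0.2159, 0.183]
tool_rot: [-179.9, -0.1, 90.2]
force: [0.7, -1.0, -0.1]
grip_width: 0.0566
grasp_force: 0.0
```

Call:
step_arm:
  moves:
    - {"dp":[45,-8,0],"dr":[0,0,0],"fingers":0.35}
    - {"dp":[45,-8,0],"dr":[0,0,0],"fingers":0.35}
    - {"dp":[46,-7,0],"dr":[0,0,0],"fingers":0.3}
    - {"dp":[0,0,30],"dr":[0,0,0],"fingers":0.3}
    - {"dp":[0,0,0],"dr":[0,0,0],"fingers":0.3}

```text
time_s: 31.22
tool_pos: [0.5725, -0.0785, 0.1499]
tool_rot: [-179.6, -0.2, 90.2]
force: [0.9, -0.0, 0.2]
grip_width: 0.0612
grasp_force: 0.0
```

Call:
step_arm:
  moves:
    - {"dp":[0,0,10],"dr":[0,0,0],"fingers":0.3}
    - {"dp":[0,0,0],"dr":[0,0,0],"fingers":0.3}
    - {"dp":[0,0,0],"dr":[0,0,0],"fingers":0.3}
    - {"dp":[0,0,0],"dr":[0,0,0],"fingers":0.3}
    - {"dp":[0,0,0],"dr":[0,0,0],"fingers":0.3}

```text
time_s: 31.85
tool_pos: [0.5737, -0.0794, 0.1404]
tool_rot: [-179.8, -0.2, 90.2]
force: [-0.3, -0.4, 0.0]
grip_width: 0.0606
grasp_force: 0.0
```

Run:
```python
from h import *
o=env.get_obs();print(o["tool_pos"],o["qpos"].round(1))
im=cv2.imread("pics/top0.png");G=im.astype(int).mean(2)
def circ(box,f,z,nm):
    x0,x1,y0,y1=box;k=np.zeros(G.shape,np.uint8);k[y0:y1,x0:x1]=f[y0:y1,x0:x1]
    q=max(cv2.findContours(k,0,1)[0],key=cv2.contourArea);P=np.array([onz("top",*p[0],z)[:2] for p in q])
    s=np.linalg.lstsq(np.c_[2*P,np.ones(len(P))],(P**2).sum(1),rcond=None)[0];print(nm,s[:2].round(4),np.sqrt(s[2]+s[:2]@s[:2]).round(4))
circ((205,295,145,235),G>130,.07,"plate");circ((238,260,175,197),G>175,.096,"collar");circ((238,260,175,197),G>195,.096,"collar")
circ((383,400,233,252),G>195,.114,"knob");circ((383,400,233,252),G>205,.114,"knob")
a=env.read_camera("scene")[:,:,::-1];cv2.imwrite("pics/s8.png",cv2.resize(a[100:260,220:420],None,fx=3,fy=3))
```

```text
[ 0.57374671 -0.07940617  0.14042062] [-44.9  18.5  60.7  98.6 -17.   73.1  19.8]
plate [ 0.5734 -0.08  ] 0.0723
collar [ 0.5741 -0.0791] 0.0166
collar [ 0.5741 -0.0795] 0.0156
knob [ 0.4478 -0.3622] 0.0066
knob [ 0.4476 -0.3623] 0.006
```

View pics/s8.png

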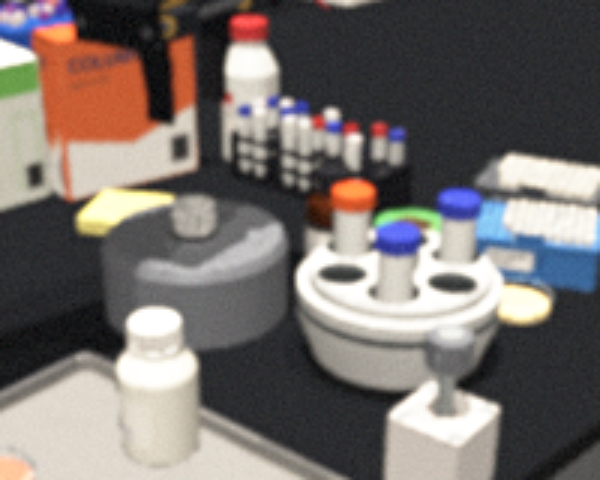

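All three tubes are seated in every second bore, with caps at crop (353,195), (398,239) and (460,204). Next: descend to the collar and grip it.

Call:
step_arm:
  moves:
    - {"dp":[0,0,25],"dr":[0,0,0],"fingers":0.3}
    - {"dp":[0,0,30],"dr":[0,0,0],"fingers":0.3}
    - {"dp":[0,0,25],"dr":[0,0,0],"fingers":0.3}
    - {"dp":[0,0,15],"dr":[0,0,0],"fingers":0.3}
    - {"dp":[0,0,0],"dr":[0,0,0],"fingers":0.3}
  squeeze: 45

```text
time_s: 32.52
tool_pos: [0.5726, -0.0789, 0.0445]
tool_rot: [-179.7, -0.2, 90.2]
force: [-1.1, -0.4, 0.7]
grip_width: 0.0609
grasp_force: 0.0
```

Call:
step_arm:
  moves:
    - {"dp":[0,0,0],"dr":[0,0,0],"fingers":0.8}
    - {"dp":[0,0,0],"dr":[0,0,0],"fingers":0.8}
    - {"dp":[0,0,0],"dr":[0,0,0],"fingers":0.8}
    - {"dp":[0,0,0],"dr":[0,0,0],"fingers":0.8}
    - {"dp":[0,0,0],"dr":[0,0,0],"fingers":0.8}

```text
time_s: 33.15
tool_pos: [0.5739, -0.0789, 0.0457]
tool_rot: [-179.8, -0.2, 90.2]
force: [0.5, 1.0, 2.5]
grip_width: 0.0316
grasp_force: 45.0
```

Call:
step_arm:
  moves:
    - {"dp":[0,0,0],"dr":[0,0,0],"fingers":0.8}
    - {"dp":[0,0,-5],"dr":[0,0,0],"fingers":0.8}
    - {"dp":[0,0,-20],"dr":[0,0,0],"fingers":0.8}
    - {"dp":[0,0,0],"dr":[0,0,0],"fingers":0.8}
    - {"dp":[0,0,0],"dr":[0,0,0],"fingers":0.8}

```text
time_s: 33.78
tool_pos: [0.5732, -0.0789, 0.0703]
tool_rot: [-179.8, -0.2, 90.2]
force: [-0.5, -0.9, -2.7]
grip_width: 0.0315
grasp_force: 45.0
```

The lid is held: it weighs about 2.7 N. I'm lifting it and carrying it over the rotor.

Call:
step_arm:
  moves:
    - {"dp":[0,0,-20],"dr":[0,0,0],"fingers":0.8}
    - {"dp":[0,0,-35],"dr":[0,0,0],"fingers":0.8}
    - {"dp":[0,0,-40],"dr":[0,0,0],"fingers":0.8}
    - {"dp":[0,0,-26],"dr":[0,0,0],"fingers":0.8}
    - {"dp":[0,0,0],"dr":[0,0,0],"fingers":0.8}

```text
time_s: 34.4
tool_pos: [0.5754, -0.0801, 0.1939]
tool_rot: [180.0, -0.2, 90.2]
force: [-0.2, -0.8, -1.7]
grip_width: 0.0316
grasp_force: 45.0
```

Call:
step_arm:
  moves:
    - {"dp":[-25,3,0],"dr":[0,0,0],"fingers":0.8}
    - {"dp":[-45,3,0],"dr":[0,0,0],"fingers":0.8}
    - {"dp":[-50,4,0],"dr":[0,0,0],"fingers":0.8}
    - {"dp":[-43,3,0],"dr":[0,0,0],"fingers":0.8}
    - {"dp":[-20,2,0],"dr":[0,0,0],"fingers":0.8}

```text
time_s: 35.02
tool_pos: [0.5875, -0.2658, 0.1891]
tool_rot: [-179.6, -0.1, 89.9]
force: [0.3, 1.3, -2.9]
grip_width: 0.0315
grasp_force: 45.0
```

Call:
step_arm:
  moves:
    - {"dp":[0,0,0],"dr":[0,0,0],"fingers":0.8}
    - {"dp":[0,0,0],"dr":[0,0,0],"fingers":0.8}
    - {"dp":[0,0,0],"dr":[0,0,0],"fingers":0.8}
    - {"dp":[0,0,0],"dr":[0,0,0],"fingers":0.8}
    - {"dp":[0,0,0],"dr":[0,0,0],"fingers":0.8}

```text
time_s: 35.65
tool_pos: [0.5896, -0.2617, 0.1907]
tool_rot: [-179.8, -0.2, 90.2]
force: [0.5, 0.1, -2.7]
grip_width: 0.0316
grasp_force: 45.0
```

Run:
```python
from h import *
o=env.get_obs();print(o["tool_pos"],o["qpos"].round(1))
a=env.read_camera("scene")[:,:,::-1];cv2.imwrite("pics/s9.png",cv2.resize(a[60:230,240:440],None,fx=3,fy=3))
```

```text
[ 0.58962332 -0.2616578   0.19066779] [-21.7  26.9  59.9  85.  -23.3  81.7  39.1]
```

View pics/s9.png

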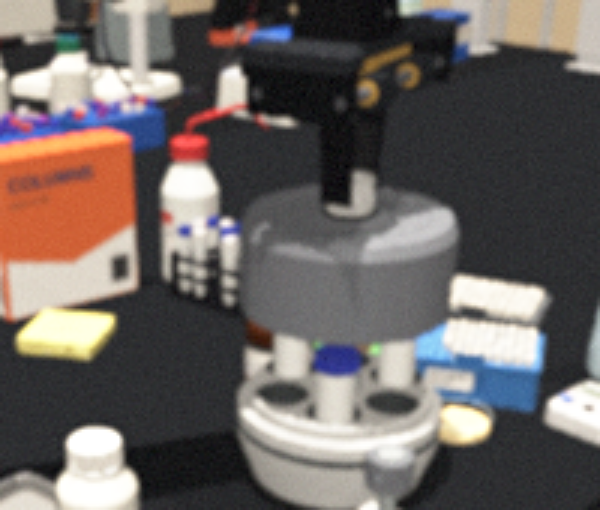

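The lid is level over the three tubes. Next: lower it.

Call:
step_arm:
  moves:
    - {"dp":[0,-1,20],"dr":[0,0,0],"fingers":0.8}
    - {"dp":[0,0,20],"dr":[0,0,0],"fingers":0.8}
    - {"dp":[0,0,16],"dr":[0,0,0],"fingers":0.8}
    - {"dp":[0,0,5],"dr":[0,0,0],"fingers":0.8}
    - {"dp":[0,0,0],"dr":[0,0,0],"fingers":0.8}

```text
time_s: 36.33
tool_pos: [0.588, -0.2622, 0.1292]
tool_rot: [-179.7, -0.2, 90.2]
force: [0.4, -0.4, -2.8]
grip_width: 0.0314
grasp_force: 45.0
```

Call:
step_arm:
  moves:
    - {"dp":[0,0,2],"dr":[0,0,0],"fingers":0.8}
    - {"dp":[0,0,3],"dr":[0,0,0],"fingers":0.8}
    - {"dp":[0,0,3],"dr":[0,0,0],"fingers":0.8}
    - {"dp":[0,0,2],"dr":[0,0,0],"fingers":0.8}
    - {"dp":[0,0,0],"dr":[0,0,0],"fingers":0.8}

```text
time_s: 36.95
tool_pos: [0.588, -0.262, 0.1194]
tool_rot: [-179.7, -0.2, 90.2]
force: [0.1, 0.2, -2.6]
grip_width: 0.0315
grasp_force: 45.0
```

Call:
step_arm:
  moves:
    - {"dp":[0,0,2],"dr":[0,0,0],"fingers":0.8}
    - {"dp":[0,0,2],"dr":[0,0,0],"fingers":0.8}
    - {"dp":[0,0,2],"dr":[0,0,0],"fingers":0.8}
    - {"dp":[0,0,1],"dr":[0,0,0],"fingers":0.8}
    - {"dp":[0,0,0],"dr":[0,0,0],"fingers":0.8}

```text
time_s: 37.58
tool_pos: [0.588, -0.2621, 0.1125]
tool_rot: [-179.7, -0.2, 90.2]
force: [-0.4, -0.0, -2.2]
grip_width: 0.0315
grasp_force: 45.0
```

Call:
step_arm:
  moves:
    - {"dp":[0,0,1],"dr":[0,0,0],"fingers":0.8}
    - {"dp":[0,0,0.5],"dr":[0,0,0],"fingers":0.8}
    - {"dp":[0,0,0],"dr":[0,0,0],"fingers":0.8}
    - {"dp":[0,0,0],"dr":[0,0,0],"fingers":0.8}
    - {"dp":[0,0,0],"dr":[0,0,0],"fingers":0.8}

```text
time_s: 38.2
tool_pos: [0.5881, -0.2623, 0.1118]
tool_rot: [-179.8, -0.2, 90.2]
force: [-2.3, 1.4, 5.0]
grip_width: 0.0313
grasp_force: 45.0
```

Contact came at z 0.1118, expected 0.1117, so the lid is home. A light press, then release and lift clear.

Call:
step_arm:
  moves:
    - {"dp":[0,0,0.5],"dr":[0,0,0],"fingers":0.8}
    - {"dp":[0,0,0],"dr":[0,0,0],"fingers":0.35}
    - {"dp":[0,0,0],"dr":[0,0,0],"fingers":0.35}
    - {"dp":[0,0,0],"dr":[0,0,0],"fingers":0.35}
    - {"dp":[0,0,0],"dr":[0,0,0],"fingers":0.35}
  squeeze: 20

```text
time_s: 38.83
tool_pos: [0.5881, -0.2621, 0.1104]
tool_rot: [-179.8, -0.2, 90.2]
force: [0.6, -0.6, -0.2]
grip_width: 0.0556
grasp_force: 0.0
```

Call:
step_arm:
  moves:
    - {"dp":[0,0,-5],"dr":[0,0,0],"fingers":0.35}
    - {"dp":[0,0,-25],"dr":[0,0,0],"fingers":0.35}
    - {"dp":[0,0,-40],"dr":[0,0,0],"fingers":0.35}
    - {"dp":[0,0,-30],"dr":[0,0,0],"fingers":0.35}
    - {"dp":[-10,-20,0],"dr":[0,0,0],"fingers":0.35}

```text
time_s: 39.45
tool_pos: [0.5707, -0.2726, 0.2132]
tool_rot: [180.0, -0.0, 90.4]
force: [-0.2, -0.6, -0.4]
grip_width: 0.0566
grasp_force: 0.0
```

Call:
step_arm:
  moves:
    - {"dp":[-22,-30,0],"dr":[0,0,0],"fingers":0.35}
    - {"dp":[-23,-31,0],"dr":[0,0,0],"fingers":0.35}
    - {"dp":[-23,-31,0],"dr":[0,0,0],"fingers":0.35}
    - {"dp":[-22,-29,0],"dr":[0,0,0],"fingers":0.35}
    - {"dp":[0,0,20],"dr":[0,0,0],"fingers":0.35}

```text
time_s: 40.08
tool_pos: [0.4441, -0.3663, 0.1913]
tool_rot: [-179.9, -0.1, 89.8]
force: [0.6, -0.7, 0.1]
grip_width: 0.0567
grasp_force: 0.0
```

Call:
step_arm:
  moves:
    - {"dp":[0,0,30],"dr":[0,0,0],"fingers":0.35}
    - {"dp":[0,0,20],"dr":[0,0,0],"fingers":0.35}
    - {"dp":[0,0,0],"dr":[0,0,0],"fingers":0.35}
    - {"dp":[0,0,0],"dr":[0,0,0],"fingers":0.35}
    - {"dp":[0,0,0],"dr":[0,0,0],"fingers":0.35}

```text
time_s: 40.7
tool_pos: [0.4482, -0.3632, 0.1418]
tool_rot: [-179.8, -0.1, 90.2]
force: [-0.2, -0.1, -0.2]
grip_width: 0.0569
grasp_force: 0.0
```

Run:
```python
from h import *
o=env.get_obs();print(o["tool_pos"],o["qpos"].round(1))
a=env.read_camera("scene")[:,:,::-1];cv2.imwrite("pics/s10.png",cv2.resize(a[110:280,260:430],None,fx=3.4,fy=3.4))
# pin centre: knob top in the initial scene view vs estimate
for p in([.4475,-.362,.114],[.4475,-.362,.092],[.4475,-.362,.056]):print(proj("scene",p).round(1))
b=cv2.imread("pics/scene0.png").astype(int).mean(2);print([b[r,350:392].astype(int).tolist() for r in(216,221,232)])
print("seated lid collar top",proj("scene",[.5886,-.2621,.162]).round(1), "plate left/right",proj("scene",[.5886-.078*.508,-.2621+.078*.861,.136]).round(1),proj("scene",[.5886+.078*.508,-.2621-.078*.861,.136]).round(1))
```

```text
[ 0.4481512  -0.36317217  0.14183705] [-16.2  19.2  63.8  98.9 -17.9  73.3  51.8]
[369.2 210.6]
[368.4 220.7]
[367.1 236.6]
[[131, 131, 127, 127, 124, 126, 123, 127, 136, 129, 118, 104, 89, 92, 96, 95, 110, 117, 128, 128, 123, 122, 122, 121, 120, 122, 103, 105, 127, 138, 120, 83, 36, 25, 26, 20, 35, 41, 46, 41, 41, 41], [163, 163, 163, 162, 163, 169, 164, 164, 166, 163, 158, 137, 112, 94, 98, 106, 106, 103, 100, 103, 103, 105, 102, 104, 97, 99, 99, 101, 84, 57, 31, 18, 28, 29, 27, 33, 32, 38, 48, 44, 45, 45], [22, 18, 22, 25, 65, 132, 213, 252, 255, 254, 254, 254, 254, 251, 226, 177, 139, 129, 134, 138, 153, 181, 206, 206, 200, 205, 222, 218, 186, 148, 119, 83, 56, 46, 46, 38, 37, 46, 43, 49, 41, 43]]
seated lid collar top [354.2 153.4] plate left/right [318.9 164.3] [388.4 164.3]
```

View pics/s10.png

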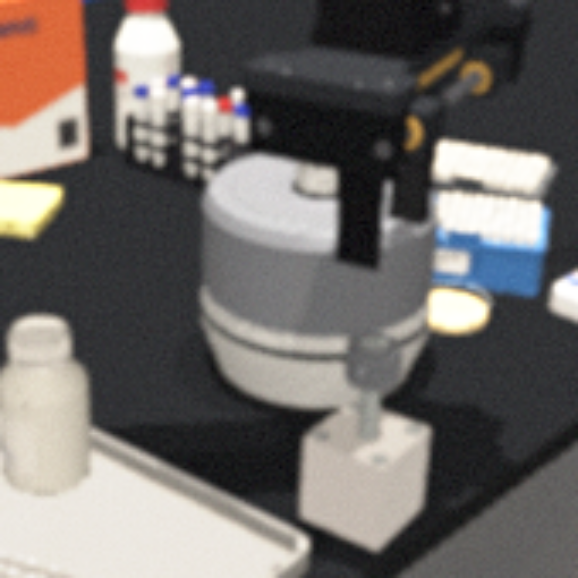

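The lid sits level with an even seam, and the gripper is centred over the knob at crop (374,360). I'm descending to the knob.

Call:
step_arm:
  moves:
    - {"dp":[0,0,20],"dr":[0,0,0],"fingers":0.35}
    - {"dp":[0,0,25],"dr":[0,0,0],"fingers":0.35}
    - {"dp":[0,0,20],"dr":[0,0,0],"fingers":0.35}
    - {"dp":[0,0,11],"dr":[0,0,0],"fingers":0.35}
    - {"dp":[0,0,0],"dr":[0,0,0],"fingers":0.35}

```text
time_s: 41.38
tool_pos: [0.4467, -0.3622, 0.064]
tool_rot: [-179.7, -0.2, 90.2]
force: [0.0, -0.4, 0.6]
grip_width: 0.0564
grasp_force: 0.0
```

Call:
step_arm:
  moves:
    - {"dp":[0,0,0],"dr":[0,0,0],"fingers":0.85}
    - {"dp":[0,0,0],"dr":[0,0,0],"fingers":0.85}
    - {"dp":[0,0,0],"dr":[0,0,0],"fingers":0.85}
    - {"dp":[0,0,0],"dr":[0,0,0],"fingers":0.85}
    - {"dp":[0,0,0],"dr":[0,0,0],"fingers":0.85}

```text
time_s: 42.0
tool_pos: [0.4475, -0.3626, 0.0652]
tool_rot: [-179.8, -0.2, 90.2]
force: [-0.1, -0.2, 1.8]
grip_width: 0.0288
grasp_force: 20.0
```

Call:
step_arm:
  moves:
    - {"dp":[0,0,0],"dr":[0,0,0],"fingers":0.85}
    - {"dp":[0,0,-10],"dr":[0,0,0],"fingers":0.85}
    - {"dp":[0,0,-20],"dr":[0,0,0],"fingers":0.85}
    - {"dp":[0,0,-30],"dr":[0,0,0],"fingers":0.85}
    - {"dp":[0,0,0],"dr":[0,0,0],"fingers":0.85}

```text
time_s: 42.62
tool_pos: [0.4487, -0.3642, 0.1281]
tool_rot: [180.0, -0.0, 90.2]
force: [0.5, 0.0, -0.5]
grip_width: 0.0291
grasp_force: 20.0
```

Call:
step_arm:
  moves:
    - {"dp":[0,0,-30],"dr":[0,0,0],"fingers":0.85}
    - {"dp":[0,0,-45],"dr":[0,0,0],"fingers":0.85}
    - {"dp":[0,0,-40],"dr":[0,0,0],"fingers":0.85}
    - {"dp":[10,15,0],"dr":[0,0,0],"fingers":0.85}
    - {"dp":[25,35,0],"dr":[0,0,0],"fingers":0.85}

```text
time_s: 43.25
tool_pos: [0.4968, -0.3287, 0.2398]
tool_rot: [-179.8, -0.2, 89.9]
force: [0.8, 0.1, -1.2]
grip_width: 0.0294
grasp_force: 20.0
```

Call:
step_arm:
  moves:
    - {"dp":[30,42,0],"dr":[0,0,0],"fingers":0.85}
    - {"dp":[25,35,0],"dr":[0,0,0],"fingers":0.85}
    - {"dp":[11,14,0],"dr":[0,0,0],"fingers":0.85}
    - {"dp":[0,0,0],"dr":[0,0,0],"fingers":0.85}
    - {"dp":[0,0,0],"dr":[0,0,0],"fingers":0.85}

```text
time_s: 43.88
tool_pos: [0.5867, -0.2636, 0.2396]
tool_rot: [-179.7, -0.1, 90.0]
force: [-1.0, -0.6, -0.7]
grip_width: 0.0288
grasp_force: 20.0
```

Call:
step_arm:
  moves:
    - {"dp":[0,0,0],"dr":[0,0,0],"fingers":0.85}
    - {"dp":[0,0,0],"dr":[0,0,0],"fingers":0.85}
    - {"dp":[0,0,0],"dr":[0,0,0],"fingers":0.85}
    - {"dp":[0,0,0],"dr":[0,0,0],"fingers":0.85}
    - {"dp":[0,0,0],"dr":[0,0,0],"fingers":0.85}

```text
time_s: 44.5
tool_pos: [0.5886, -0.2615, 0.2396]
tool_rot: [-179.8, -0.2, 90.2]
force: [-0.1, 0.0, -0.1]
grip_width: 0.0291
grasp_force: 20.0
```

Run:
```python
from h import *
o=env.get_obs();print(o["tool_pos"],o["tool_rot"],o["qpos"].round(1))
a=env.read_camera("scene")[:,:,::-1];cv2.imwrite("pics/s11.png",cv2.resize(a[70:220,300:420],None,fx=4,fy=4))
q=lambda X:((proj("scene",X)-[300,70])*4).round(0)
p=o["tool_pos"];t=p[2]-.0652+.006;print("tip z",t,q([p[0],p[1],t]),q([p[0],p[1],t+.086]),"collar top",q([.5886,-.2621,.162]))
```

```text
[ 0.58864111 -0.26147482  0.23959963] [-1.79759284e+02 -1.73302194e-01  9.01909659e+01] [-21.3  25.1  59.9  80.8 -21.6  86.6  37.8]
tip z 0.18039963387234326 [218. 302.] [226. 144.] collar top [217. 334.]
```

View pics/s11.png

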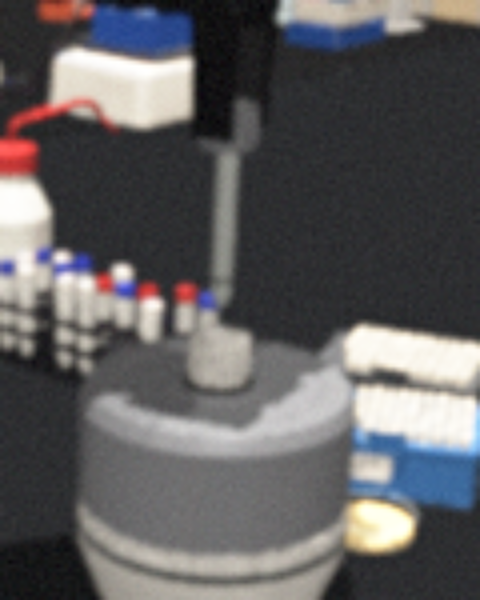

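The pin tip at (222,303) lines up with the collar mouth at (221,335). I'm inserting it slowly and watching the force.

Call:
step_arm:
  moves:
    - {"dp":[-0.5,0,10],"dr":[0,0,0],"fingers":0.85}
    - {"dp":[0,0,8],"dr":[0,0,0],"fingers":0.85}
    - {"dp":[0,0,8],"dr":[0,0,0],"fingers":0.85}
    - {"dp":[0,0,5],"dr":[0,0,0],"fingers":0.85}
    - {"dp":[0,0,0],"dr":[0,0,0],"fingers":0.85}

```text
time_s: 45.18
tool_pos: [0.5883, -0.2617, 0.2081]
tool_rot: [-179.7, -0.2, 90.2]
force: [0.1, -0.2, -0.5]
grip_width: 0.0291
grasp_force: 20.0
```

Call:
step_arm:
  moves:
    - {"dp":[0,0,5],"dr":[0,0,0],"fingers":0.85}
    - {"dp":[0,0,5],"dr":[0,0,0],"fingers":0.85}
    - {"dp":[0,0,5],"dr":[0,0,0],"fingers":0.85}
    - {"dp":[0,0,5],"dr":[0,0,0],"fingers":0.85}
    - {"dp":[0,0,0],"dr":[0,0,0],"fingers":0.85}

```text
time_s: 45.8
tool_pos: [0.5882, -0.2617, 0.188]
tool_rot: [-179.7, -0.2, 90.2]
force: [0.4, 0.7, -0.2]
grip_width: 0.029
grasp_force: 20.0
```

Call:
step_arm:
  moves:
    - {"dp":[0,0,8],"dr":[0,0,0],"fingers":0.85}
    - {"dp":[0,0,8],"dr":[0,0,0],"fingers":0.85}
    - {"dp":[0,0,8],"dr":[0,0,0],"fingers":0.85}
    - {"dp":[0,0,6],"dr":[0,0,0],"fingers":0.85}
    - {"dp":[0,0,0],"dr":[0,0,0],"fingers":0.85}

```text
time_s: 46.42
tool_pos: [0.588, -0.2615, 0.158]
tool_rot: [-179.7, -0.2, 90.2]
force: [-0.3, 0.7, -0.6]
grip_width: 0.029
grasp_force: 20.0
```

Call:
step_arm:
  moves:
    - {"dp":[0,0,4],"dr":[0,0,0],"fingers":0.85}
    - {"dp":[0,0,4],"dr":[0,0,0],"fingers":0.85}
    - {"dp":[0,0,4],"dr":[0,0,0],"fingers":0.85}
    - {"dp":[0,0,4],"dr":[0,0,0],"fingers":0.85}
    - {"dp":[0,0,0],"dr":[0,0,0],"fingers":0.85}

```text
time_s: 47.05
tool_pos: [0.588, -0.2615, 0.1422]
tool_rot: [-179.7, -0.2, 90.2]
force: [0.5, 0.2, -0.8]
grip_width: 0.0293
grasp_force: 20.0
```

Call:
step_arm:
  moves:
    - {"dp":[0,0,3],"dr":[0,0,0],"fingers":0.85}
    - {"dp":[0,0,2],"dr":[0,0,0],"fingers":0.85}
    - {"dp":[0,0,1],"dr":[0,0,0],"fingers":0.85}
    - {"dp":[0,0,1],"dr":[0,0,0],"fingers":0.85}
    - {"dp":[0,0,0],"dr":[0,0,0],"fingers":0.85}

```text
time_s: 47.68
tool_pos: [0.5882, -0.2617, 0.1356]
tool_rot: [-179.8, -0.2, 90.2]
force: [-0.3, 0.1, -0.1]
grip_width: 0.0289
grasp_force: 20.0
```

Call:
step_arm:
  moves:
    - {"dp":[0,0,0.5],"dr":[0,0,0],"fingers":0.85}
    - {"dp":[0,0,0.5],"dr":[0,0,0],"fingers":0.85}
    - {"dp":[0,0,0],"dr":[0,0,0],"fingers":0.85}
    - {"dp":[0,0,0],"dr":[0,0,0],"fingers":0.85}
    - {"dp":[0,0,0],"dr":[0,0,0],"fingers":0.85}

```text
time_s: 48.3
tool_pos: [0.5883, -0.2618, 0.1352]
tool_rot: [-179.8, -0.2, 90.2]
force: [-1.5, 0.1, 5.7]
grip_width: 0.0295
grasp_force: 20.0
```

Contact came at exactly the expected seat height, z 0.1352 at 5.7 N. Next: release, retreat, check.

Call:
step_arm:
  moves:
    - {"dp":[0,0,0.5],"dr":[0,0,0],"fingers":0.85}
    - {"dp":[0,0,0],"dr":[0,0,0],"fingers":0.3}
    - {"dp":[0,0,0],"dr":[0,0,0],"fingers":0.3}
    - {"dp":[0,0,0],"dr":[0,0,0],"fingers":0.3}
    - {"dp":[0,0,0],"dr":[0,0,0],"fingers":0.3}

```text
time_s: 48.92
tool_pos: [0.5881, -0.2616, 0.1338]
tool_rot: [-179.7, -0.2, 90.2]
force: [0.3, -1.3, -0.6]
grip_width: 0.0578
grasp_force: 0.0
```

Call:
step_arm:
  moves:
    - {"dp":[0,0,-5],"dr":[0,0,0],"fingers":0.3}
    - {"dp":[0,0,-25],"dr":[0,0,0],"fingers":0.3}
    - {"dp":[0,0,-40],"dr":[0,0,0],"fingers":0.3}
    - {"dp":[0,0,-20],"dr":[0,0,0],"fingers":0.3}
    - {"dp":[0,0,0],"dr":[0,0,0],"fingers":0.3}

```text
time_s: 49.55
tool_pos: [0.5892, -0.2626, 0.2254]
tool_rot: [-179.9, -0.1, 90.2]
force: [-0.6, -0.2, 0.1]
grip_width: 0.0607
grasp_force: 0.0
```

Call:
step_arm:
  moves:
    - {"dp":[0,0,0],"dr":[0,0,0],"fingers":0.3}
    - {"dp":[0,0,0],"dr":[0,0,0],"fingers":0.3}
    - {"dp":[0,0,0],"dr":[0,0,0],"fingers":0.3}
    - {"dp":[0,0,0],"dr":[0,0,0],"fingers":0.3}
    - {"dp":[0,0,0],"dr":[0,0,0],"fingers":0.3}

```text
time_s: 50.18
tool_pos: [0.5885, -0.262, 0.224]
tool_rot: [-179.7, -0.2, 90.2]
force: [0.3, -0.6, -0.7]
grip_width: 0.061
grasp_force: 0.0
```

Run:
```python
from h import *
o=env.get_obs();print(o["tool_pos"],o["grip_width"],o["force"])
a=env.read_camera("scene").astype(int).mean(2).astype(int)
print("expect knob top/bottom",proj("scene",[.5886,-.2621,.184]).round(1),proj("scene",[.5886,-.2621,.162]).round(1))
print("col",a[128:175,354].tolist());print("row",a[148,335:375].tolist())
b=cv2.imread("pics/scene0.png").astype(int).mean(2)
for n,(r,c) in(("white",(205,260)),("amber",(155,322))):
    print(n,np.abs(a[r:r+45,c:c+28]-b[r:r+45,c:c+28]).mean().round(1) if n=="white" else np.abs(a[r:r+15,c:c+12]-b[r:r+15,c:c+12]).mean().round(1))
```

```text
[ 0.58851414 -0.26195785  0.22396353] 0.06096961120113283 [ 0.2702907  -0.59110519 -0.69405402]
expect knob top/bottom [354.7 143.9] [354.2 153.4]
col [43, 46, 42, 45, 50, 47, 45, 47, 46, 47, 45, 39, 43, 52, 71, 106, 118, 114, 105, 106, 112, 115, 100, 99, 98, 100, 92, 109, 145, 180, 184, 177, 172, 175, 175, 170, 179, 173, 151, 105, 78, 113, 121, 117, 113, 112, 110]
row [184, 215, 218, 209, 183, 123, 67, 50, 88, 151, 184, 182, 158, 115, 90, 91, 91, 101, 99, 112, 119, 105, 98, 105, 107, 102, 82, 65, 45, 44, 45, 51, 43, 45, 44, 47, 49, 46, 49, 48]
white 9.9
amber 35.7
```

The knob spans rows 142–154 with the bright collar directly below it, which matches the seated projection. The gripper is clear of everything.

```bash
python3 -c "
from cell import env
print(env.sign_off())"
```

```text
the job is handed in; nothing more can be done
None
```

The job is handed in at about 50 s: the three tubes are down in alternate bores, the lid is home and the locking pin is seated with its knob on the collar. I never moved near either bottle, but I couldn't confirm the amber one's final position in the images.

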